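Weigh printed bearing blocks into a box and close both boxes

ROBOT

A 7-joint arm with a two-finger parallel gripper is mounted at the origin on the work surface. World frame = base frame: x ahead of the robot, y to its left, z up, the work surface at z = 0. Lengths are in m, angles in rad, forces in N, time in s.
With the tool pointing down it reaches from about 0.4 to 0.85 m from the base axis. Payload 6.9 kg.
Tool frame: the origin (TCP) lies on the centre line of the jaws, within the pads' length; the fingertips stand 14 mm ahead of it and the grasp point (between the pads) lies 5 mm behind it; z points along the fingers, y is the line along which they close (so a half turn about z gives the same grasp; the last joint's range is limited). The gripper opens to 85 mm and grips with 20 to 120 N. Pads are 22 mm wide; open, the fingers measure 114 mm over their backs; the gripper's body (76 mm by 85 mm) begins 54 mm behind the grasp point. The pads swing forward as they close: fully open they stand 13 mm farther back than shut.
Start: joints at [-1.119, 0.507, -0.238, 1.5, 0.126, 1.149, -0.155], TCP at [0.212, 0.588, 0.245] pointing down, gripper open.
Joint ranges: [-3.08, 3.08], [-0.24, 2.05], [-1.43, 1.35], [0, 2.5], [-1.52, 4.66], [0.17, 1.96], [-2.89, 2.89]. Speed limits (rad/s): [2.39, 2.39, 3.14, 3.14, 3.14, 3.14, 3.14].

INTERFACE

Orientations are given as a 3x3 rotation matrix whose columns are the frame's x, y, z axes.
In Python, from bench import env, get_image, camera_info gives the robot as it stands. The module is installed in compiled form; this text tells all that it offers.
- The arm moves only by the tool apply_moves, never from a script. Its argument "moves" is a list of rows, each a list of 3 entries, a list of its own where there are three numbers: the turn, a rotation vector about the tool's x, y, z normalised to -1 to 1, where 1 is 180 degrees, then the shift along the tool's x, y, z normalised to -1 to 1, where 1 is 100 mm, then the finger opening in mm, from 0 to 85.4. A call has exactly 8 rows; each row shifts and turns the commanded pose from where the row before left it, along the tool's axes as they then stand; what a row does not reach is not made up. A row lasts 1/8 s, in which the tool goes at most 62.5 mm and 10.7 degrees, less where a joint would pass 70% of its speed; a pose out of reach is approached as far as the arm can. A call with a number of a shift or a turn outside -1 to 1 is refused whole. A call with a gripper value outside its range is refused whole. The fingers move at their own pace and stop on an object; "squeeze" is the grip in N (left out, the last holds). Time passes only in rows, so rows that do not move let the fingers close, or fill a call up. It gives the time, the measured TCP pose, the force, the opening and the grip force at its end, in the units of the state.
- env.get_obs(): the state, without advancing time (a new reading comes with each control period).
- get_image(name): name is "scene" or "top"; returns the picture (384x512x3 uint8, red, green, blue); there is no depth.
- camera_info(name): a dict with "fx", "fy", "cx", "cy" (pixels), "rvec" (rotation vector, rad) and "tvec" (3), from world to camera coordinates, as OpenCV has them. Camera axes: x right, y down, z forward; pixel columns grow to the right and rows downward; lengths in m; the calibration is good to about 2 mm. A picture is of the moment at which its call begins. camera_info takes no time and is no camera call.
- env.close_job(): hands the job in; it is judged then, once.
The state is a dict: "clock": time; "joint_positions": joint angles; "joint_velocities": joint speeds; "joint_torque": joint torques, N m; "tool_pos": TCP position; "orientation": TCP orientation; "ft_force": force on the tool from outside, world axes, zero at the start; "ft_torque": the same for the moment, N m; "opening": finger opening in m; "grip_force": force on a finger pad.
Only numpy, scipy, OpenCV 4.12 (cv2) and the standard library are available. Lean on these libraries where they do the work, as an engineer would, in place of code of your own. Each camera call takes 0.05 s, during which the arm holds its last target. There are 200 camera calls.

TASK

With its lid still off, fill the square box on the scale with loose bearing blocks from the build plate until the needle comes to rest within the broad black band on the dial; the blocks left over stay off the scale. Then put the square lid on that box, which stays on the scale, and, whenever you like, the round lid on the packed canister, both fully home. Leave the bottle and the scraper alone.

Things in the scene. Friction and masses are not known exactly. Their poses are not given: they have to be found in the camera images.
- needle (a joint): needle of the spring scale (rad): 0 with an empty tray, growing clockwise, 6.28 per kg of all that is on the tray, box included; settles in 1 s. Its white round dial, 116 mm across, slopes up on the scale's +x side, 0 at the top of the slope, a tick each 50 g. The broad black arc near the dial's bottom is the band, 450 to 530 g (2.83 to 3.33 rad)
- tray_top (a point): centre of the upper face of the scale's square steel tray (180 x 180 mm, rim 6 mm above this face), 65 mm above the table when empty, sinking 20 mm per kg; x, y along its sides. The dial housing reaches 220 mm from this point along +x and at most 105 mm above the table
- box_rim (a point): grey square printed box standing open on the scale tray, 148 x 148 mm outside, 76 mm high, walls and floor 4 mm, weighing 200 g empty; this point is the centre of its mouth at the height of the rim; x, y axes along its sides
- square_lid_grip (a point): lid of the square box, 100 g: plate 160 x 160 x 4 mm with a skirt 10 mm deep (154 mm inside) that goes around the outside of the box rim; lies on its skirt. Bar handle on top: 70 mm along the lid's x, 16 mm thick along y, 36 mm high. This point is the handle's centre, 18 mm above the plate's top, 22 mm above its underside, which rests on the rim when closed
- canister_rim (a point): grey round printed canister, 112 mm outside diameter, 76 mm high, standing on the table, already packed with four blocks (all below its rim) and 420 g heavy; this point is the centre of its mouth at the height of the rim
- round_lid_grip (a point): lid of the canister, 70 g: round plate, 124 mm diameter, 4 mm thick, with a skirt 10 mm deep (118 mm inside) that goes around the outside of the canister rim; lies on its skirt. Bar handle on top: 60 mm along the lid's x, 16 mm thick along y, 36 mm high. This point is the handle's centre, 18 mm above the plate's top, 22 mm above its underside, which rests on the rim when closed
- bottle: bystander: clear bottle, 60 mm diameter, 160 mm high, left of the build plate; origin at the centre of its underside
- scraper: bystander: flat print scraper, 200 mm long, lying beyond the build plate; origin near its middle
- plate_mid (a point): centre of the upper face of the black build plate, 286 x 286 mm, 5 mm thick, fixed flat on the table, with a red grip strip along its -x edge (34 mm wide, 10 mm high); x, y along its sides
- block0_center (a point): white printed bearing block, 64 mm long (its x) and 32 x 32 mm in section, with a steel ring and dark bore showing at both ends; loose on the build plate; this point is its centre. Blocks weigh 42 to 65 g each, which cannot be seen. May be absent
- block1_center (a point): white printed bearing block, 64 mm long (its x) and 32 x 32 mm in section, with a steel ring and dark bore showing at both ends; loose on the build plate; this point is its centre. Blocks weigh 42 to 65 g each, which cannot be seen. May be absent
- block2_center (a point): white printed bearing block, 64 mm long (its x) and 32 x 32 mm in section, with a steel ring and dark bore showing at both ends; loose on the build plate; this point is its centre. Blocks weigh 42 to 65 g each, which cannot be seen. May be absent
- block3_center (a point): white printed bearing block, 64 mm long (its x) and 32 x 32 mm in section, with a steel ring and dark bore showing at both ends; loose on the build plate; this point is its centre. Blocks weigh 42 to 65 g each, which cannot be seen. May be absent
- block4_center (a point): white printed bearing block, 64 mm long (its x) and 32 x 32 mm in section, with a steel ring and dark bore showing at both ends; loose on the build plate; this point is its centre. Blocks weigh 42 to 65 g each, which cannot be seen. May be absent
- block5_center (a point): white printed bearing block, 64 mm long (its x) and 32 x 32 mm in section, with a steel ring and dark bore showing at both ends; loose on the build plate; this point is its centre. Blocks weigh 42 to 65 g each, which cannot be seen. May be absent
- block6_center (a point): white printed bearing block, 64 mm long (its x) and 32 x 32 mm in section, with a steel ring and dark bore showing at both ends; loose on the build plate; this point is its centre. Blocks weigh 42 to 65 g each, which cannot be seen. May be absent
- block7_center (a point): white printed bearing block, 64 mm long (its x) and 32 x 32 mm in section, with a steel ring and dark bore showing at both ends; loose on the build plate; this point is its centre. Blocks weigh 42 to 65 g each, which cannot be seen. May be absent
There are look-alikes about, which are no part of the job. What is shaped like the part that bears block5_center but green or purple is not meant.

How it is judged:
By the outcome, as a careful person would: the job done as asked, in the order asked, and still so for the second after the job is handed in, with the robot touching nothing.
Of block0, block1, block2, block3, block4, block5, block6, block7 only 6 to 8 are there at a start; the rules pass over those that are not, and their reading is None.
At some moment in a run one of block0, block1, block2, block3, block4, block5, block6, block7, square_lid, round_lid may be knocked a few centimetres aside while the robot is not near it.
Once in a run the grip may slacken for a moment while it holds something.
It also fails if it takes over 200 s, if anything falls off the work surface, if the arm or the gripper's body presses on something with over 40 N, if the wrist force passes 120 N, or if a joint passes its speed limit or range.

## Working session

There is one attempt and no reset: what is moved stays moved. The work goes in short steps, Python scripts to look and compute and a tool call to move; the robot and the scene stay as the last step left them, time stands still between calls to the robot, and variables do not carry over. Pictures are saved under pics/ and viewed, at most 14 in all, crops included, and the job is handed in when it is done.

Besides the shell and the picture viewer there is one more tool, called after "Emit:" by a JSON object that holds its "api" and its "payload". apply_moves: Moves the arm, as the interface text tells. Its arguments: {"type":"object","properties":{"moves":{"type":"array"},"squeeze":{"type":"number"}},"required":["moves"]}

```bash
mkdir -p pics
python3 - <<'E'
from bench import env,get_image,camera_info
import cv2
for n in("scene","top"):
    cv2.imwrite(f"pics/{n}0.png",cv2.resize(get_image(n)[:,:,::-1],(800,600),interpolation=cv2.INTER_CUBIC)); print(n,camera_info(n))
print(env.get_obs())
E
```

```text
scene {'fx': 370.61770700363127, 'fy': 370.61770700363127, 'cx': 256.9020161281132, 'cy': 187.99639506196058, 'rvec': array([ 2.14510072,  0.75314615, -0.33139284]), 'tvec': array([-0.44245875, -0.10621306,  1.27318517])}
top {'fx': 386.4308683567155, 'fy': 386.4308683567155, 'cx': 263.8872269635389, 'cy': 195.02262564774784, 'rvec': array([ 2.11486585, -2.1012331 ,  0.21921999]), 'tvec': array([0.06708955, 0.5232959 , 1.0823571 ])}
{'clock': 0.1, 'joint_positions': array([-1.11949114,  0.50826398, -0.23755691,  1.50103343,  0.12569448,
        1.14890471, -0.1547983 ]), 'joint_velocities': array([ 2.37838424e-03, -2.57007864e-03, -1.70779447e-04, -1.47587076e-03,
        5.32219983e-04, -1.66201296e-05, -1.17690295e-03]), 'joint_torque': array([-4.97747882e-03, -6.21848559e+01, -2.19486013e+00, -2.50204253e+01,
        1.24462374e-02,  7.73129461e-03, -6.05948316e-06]), 'tool_pos': array([0.21175469, 0.58757744, 0.24451093]), 'orientation': array([[-9.40814170e-01,  3.38922420e-01, -5.38302680e-04],
       [ 3.38922848e-01,  9.40812929e-01, -1.52833602e-03],
       [-1.15452214e-05, -1.62032326e-03, -9.99998687e-01]]), 'ft_force': array([-0.25264031, -0.58560058,  0.20661379]), 'ft_torque': array([-7.01442392e-06,  8.48199619e-02, -3.98167764e-02]), 'grip_force': 0.0, 'opening': 0.08537858230727711}
```

View pics/scene0.png

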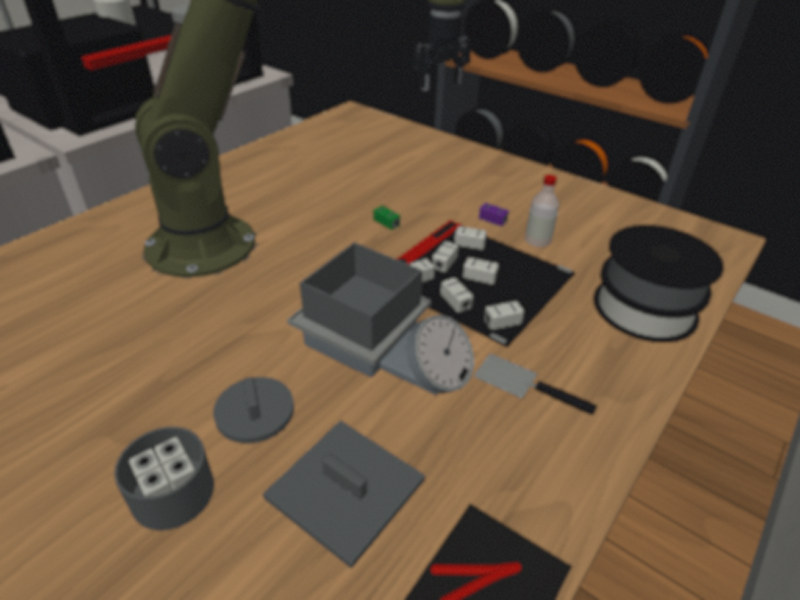

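View pics/top0.png

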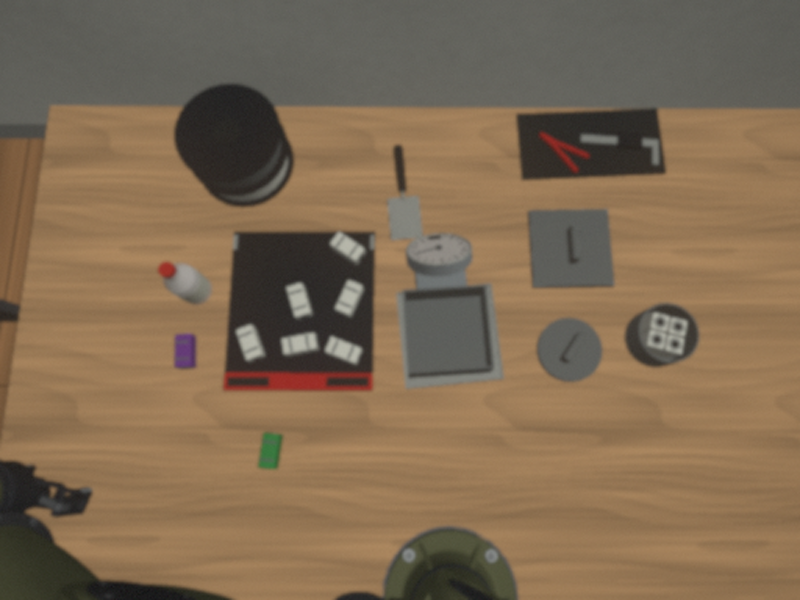

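The top view shows six white blocks on the plate, at (348,247), (299,300), (349,297), (250,342), (299,344) and (343,349). The box is at (447,335), the square lid at (571,247), the round lid at (570,350) and the canister at (662,335). The green and purple look-alikes are off the plate.

```bash
cat > h.py <<'E'
import numpy as np,cv2
from bench import env,get_image,camera_info
def cam(n):
    c=camera_info(n);K=np.array([[c['fx'],0,c['cx']],[0,c['fy'],c['cy']],[0,0,1]]);R=cv2.Rodrigues(c['rvec'])[0];t=np.array(c['tvec'])
    return K,R,t
def ray(n,px,z):
    K,R,t=cam(n);px=np.atleast_2d(np.asarray(px,float))
    d=(np.linalg.inv(K)@np.c_[px,np.ones(len(px))].T).T@R;C=-R.T@t
    return (C+d*((z-C[2])/d[:,2])[:,None])[:,:2]
def proj(n,P):
    K,R,t=cam(n);q=(K@(R@np.atleast_2d(P).T+t[:,None])).T
    return q[:,:2]/q[:,2:]
def rect(pts):
    (c,s,a)=cv2.minAreaRect(np.asarray(pts,np.float32)); w,h=s
    if w<h:w,h,a=h,w,a+90
    return np.array(c),(w,h),(a+90)%180-90
def blobs(mask,amin,amax=1e9):
    cs,_=cv2.findContours(mask.astype(np.uint8),cv2.RETR_EXTERNAL,cv2.CHAIN_APPROX_NONE)
    return [c[:,0] for c in cs if amin<=cv2.contourArea(c)<=amax]
def blocks(im,show=None,box=(145,245,145,240),thr=120,z=.021):
    h=im.astype(int);m=(h.min(2)>thr)&(h.max(2)-h.min(2)<40)
    r=np.zeros_like(m);r[box[2]:box[3],box[0]:box[1]]=1
    out=[]
    for c in blobs(m&r,60):
        p=ray("top",c,z);o,s,a=rect(p);out.append((o,s,a))
        if show is not None: cv2.polylines(show,[c.astype(np.int32)],1,(0,0,255),1)
    return out
def go(x,y,z,yaw):
    """tool closing axis (y) at yaw deg in world; prints turn and shift in normalised units"""
    o=env.get_obs();R=o['orientation'];p=o['tool_pos']
    cur=np.degrees(np.arctan2(R[1,1],R[0,1]));d=(yaw-cur+90)%180-90
    # tool z is down: world +yaw = tool -z turn
    a=np.radians(cur+d);ty=np.array([np.cos(a),np.sin(a)]);tx=np.array([ty[1],-ty[0]])*(-1)
    tx=np.array([-ty[1],ty[0]]) # y x z(down): x = y cross z
    tx=np.cross(np.r_[ty,0],[0,0,-1])[:2]
    D=np.array([x,y])-p[:2]
    print(f"yaw now {cur:.1f} turn_z {-d/180:.4f} (rows {abs(d)/10.7:.1f}) after turn: sx {D@tx*10:.3f} sy {D@ty*10:.3f} sz {(p[2]-z)*10:.3f}  tool {p.round(4)} j7 {o['joint_positions'][6]:.2f} t {o['clock']:.1f} tilt {R[:2,2].round(4)}")
E
python3 - <<'E'
from h import *
im=get_image("top");cv2.imwrite("pics/raw_top.png",im[:,:,::-1]);sc=get_image("scene");cv2.imwrite("pics/raw_scene.png",sc[:,:,::-1])
K,R,t=cam("top");print("C",-R.T@t);K,R,t=cam("scene");print("C",-R.T@t)
for b in blocks(im): print(np.r_[b[0],b[1],b[2]].round(3))
for n,(u,v) in dict(plate=(192,198),tray=(287,216),boxin=(283,213),lid=(350,157),lidh=(367,157),rlid=(355,224),can=(425,214),wood=(300,270),hand=(365,157),rh=(365,223)).items(): print(n,im[v,u])
a=cv2.resize(im[138:256,140:330,::-1],None,fx=4,fy=4,interpolation=cv2.INTER_CUBIC)
cv2.imwrite("pics/cA.png",a)
b=cv2.resize(im[125:245,330:455,::-1],None,fx=4.8,fy=4.8,interpolation=cv2.INTER_CUBIC)
cv2.imwrite("pics/cB.png",b)
E
```

```text
C [0.28409558 0.06497607 1.16829119]
C [ 0.98796717 -0.56669841  0.72857752]
[4.4200e-01 2.0400e-01 6.5000e-02 3.1000e-02 6.8694e+01]
[ 4.5500e-01  2.8800e-01  6.4000e-02  3.2000e-02 -7.8174e+01]
[ 0.456  0.384  0.064  0.034 22.879]
[ 0.54   0.293  0.064  0.033 18.946]
[  0.545   0.195   0.064   0.033 -24.425]
[6.5000e-01 2.0200e-01 6.4000e-02 3.2000e-02 5.4188e+01]
plate [172 173 162]
tray [93 94 90]
boxin [95 96 93]
lid [92 94 90]
lidh [86 86 82]
rlid [96 96 92]
can [159 158 147]
wood [164 130  93]
hand [65 61 57]
rh [92 93 89]
```

View pics/cA.png

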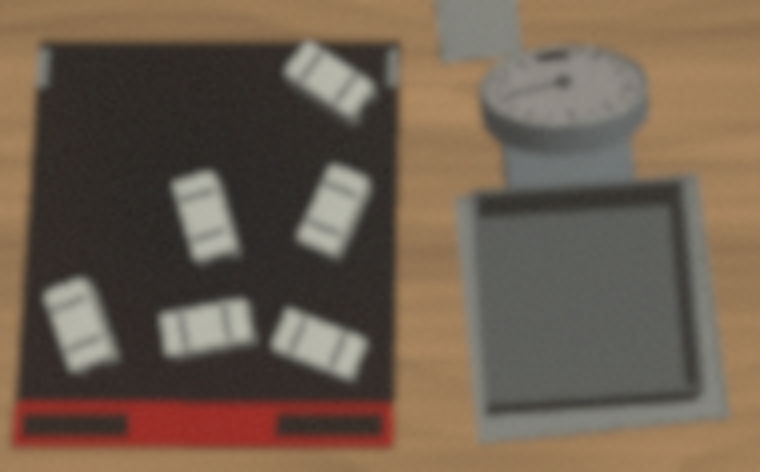

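View pics/cB.png

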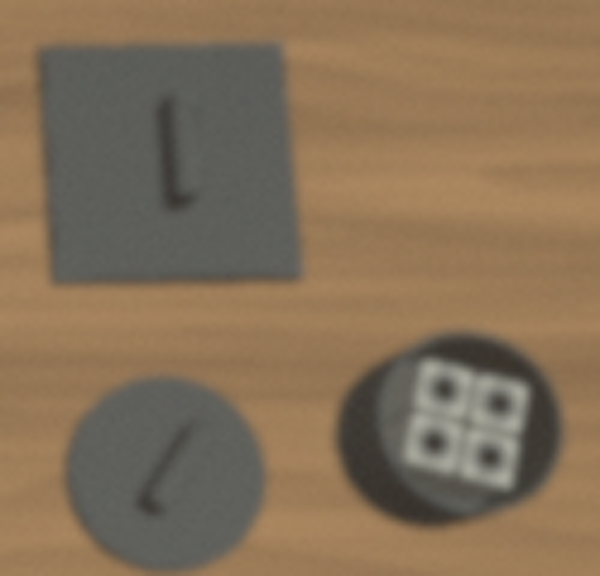

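The block fits agree with the stated 64 x 32 mm. The lids stand out clearly, and the handle shows as a dark line at (170,150) on the square lid and (165,465) on the round lid. The box rim blends into the tray, so I'll look at it in the scene view.

Run:
```python
from h import *
im=cv2.imread("pics/raw_top.png")[:,:,::-1].astype(int)
g=(im.max(2)-im.min(2)<28)
r=np.zeros_like(g);r[125:250,332:455]=1
for c in blobs(g&r,300):
    for z in(.014,.012,.076): print(z,len(c),[np.round(v,4) for v in rect(ray("top",c,z))],np.round(cv2.minEnclosingCircle(ray("top",c,z).astype(np.float32))[1],4))
# dark handle sides
for nm,(x0,x1,y0,y1) in dict(sq=(342,386,138,178),rd=(346,383,206,242)).items():
    s=im[y0:y1,x0:x1].mean(2); m=s<np.median(s)-14
    for c in blobs(m,4):
        c=c+[x0,y0];print(nm,c.min(0),c.max(0),[np.round(v,4) for v in rect(ray("top",c,.032))])
sc=cv2.imread("pics/raw_scene.png")
cv2.imwrite("pics/cC.png",cv2.resize(sc[145:255,180:315],None,fx=5.4,fy=5.4,interpolation=cv2.INTER_CUBIC))
t=blobs((im.max(2)-im.min(2)<28)&(np.indices(g.shape)[1]>248)&(np.indices(g.shape)[1]<330)&(np.indices(g.shape)[0]>130)&(np.indices(g.shape)[0]<255),500)
for c in t: print('tray+dial',[np.round(v,4) for v in rect(ray("top",c[c[:,1]>190],.067))])
```

```text
0.014 112 [array([ 0.4467, -0.2308]), array([0.1209, 0.118 ]), np.float64(-89.6462)] 0.0613
0.012 112 [array([ 0.447 , -0.2313]), array([0.1211, 0.1182]), np.float64(-89.6463)] 0.0614
0.076 112 [array([ 0.438 , -0.2149]), array([0.1144, 0.1117]), np.float64(-89.6463)] 0.058
0.014 120 [array([ 0.4751, -0.4116]), array([0.141 , 0.1121]), np.float64(-63.499)] 0.0706
0.012 120 [array([ 0.4755, -0.4124]), array([0.1412, 0.1123]), np.float64(-63.4989)] 0.0708
0.076 120 [array([ 0.4649, -0.386 ]), array([0.1334, 0.106 ]), np.float64(-63.499)] 0.0668
0.014 193 [array([ 0.651 , -0.2429]), array([0.1588, 0.1586]), np.float64(-88.5246)] 0.1091
0.012 193 [array([ 0.6516, -0.2434]), array([0.1591, 0.1589]), np.float64(-88.5247)] 0.1093
0.076 193 [array([ 0.6313, -0.2263]), array([0.1503, 0.1501]), np.float64(-88.5246)] 0.1032
sq [363 145] [370 168] [array([ 0.6503, -0.238 ]), array([0.0731, 0.0187]), np.float64(10.1079)]
rd [358 214] [369 231] [array([ 0.4481, -0.2244]), array([0.058 , 0.0156]), np.float64(-21.6812)]
tray+dial [array([0.4587, 0.0027]), array([0.178 , 0.1667]), np.float64(-83.9486)]
```

View pics/cC.png

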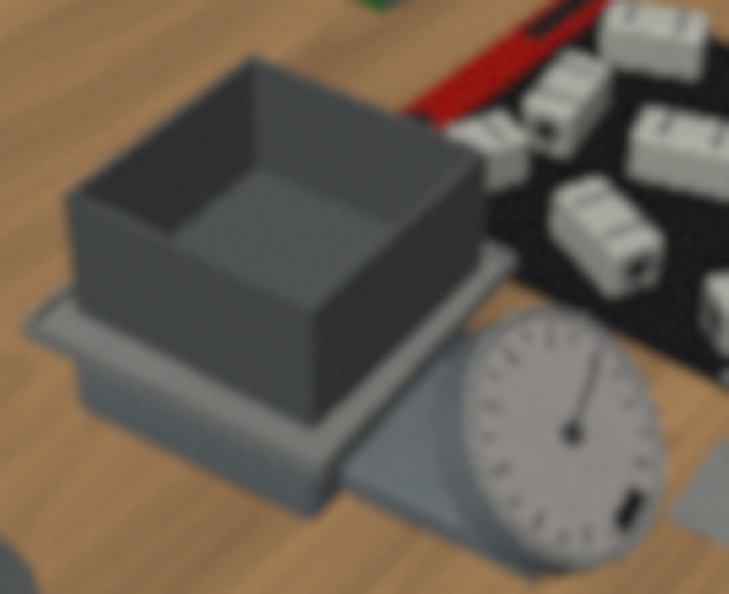

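The scene crop shows the box rim corners at (255,60), (70,198), (315,313) and (483,160). The dial hub is at (572,432), the needle tip at (600,355) and the band at (632,510).

```bash
cat >> h.py <<'E'
def S(c): return np.array(c)/5.4+[180,145]
E
python3 - <<'E'
from h import *
q=ray("scene",S([(255,60),(70,198),(315,313),(483,160)]),.137)
print(q.round(3),q.mean(0),[np.round(v,4) for v in rect(q)])
# top view dark inner edges at rim: crop A /4+(140,138)
A=lambda c:np.array(c)/4+[140,138]
print(ray("top",A([(478,193),(683,183),(702,392),(487,410)]),.137).round(3))
print(ray("top",A([(458,198),(695,176),(728,415),(480,440)]),.067).round(3),ray("top",A([(458,198),(695,176),(728,415),(480,440)]),.067).mean(0))
im=cv2.imread("pics/raw_top.png")[:,:,::-1].astype(int)
g=(im.max(2)-im.min(2)<28);r=np.zeros_like(g);r[185:245,390:455]=1
c=max(blobs(g&r,300),key=len);p=ray("top",c,.076);d=np.array([.2,-.47]);d/=np.linalg.norm(d);m=p.mean(0)
from scipy.optimize import least_squares
for k in range(8):
    s=p[(p-m)@d>0];m=least_squares(lambda x:np.linalg.norm(s-x,axis=1)-.056,m,loss='soft_l1',f_scale=.002).x
print("can",m,np.std(np.linalg.norm(s-m,axis=1)))
# hub/needle/band, round handle edge line
s=im[206:242,346:383].mean(2);mm=s<np.median(s)-14
L=[(346+np.flatnonzero(rw)[0],206+i) for i,rw in enumerate(mm) if rw.any()];P=ray("top",L,.04);print(np.c_[L,P.round(3)])
x,y,z=P[1],P[-3],0;go(.545,.195,.15,-24.4+90)
E
```

```text
[[ 0.394  0.074]
 [ 0.404 -0.07 ]
 [ 0.548 -0.059]
 [ 0.538  0.08 ]] [0.47124432 0.00644702] [array([0.4712, 0.0072]), array([0.1441, 0.144 ]), np.float64(4.0483)]
[[ 0.53   0.082]
 [ 0.538 -0.058]
 [ 0.394 -0.068]
 [ 0.382  0.075]]
[[ 0.543  0.098]
 [ 0.56  -0.076]
 [ 0.386 -0.096]
 [ 0.367  0.08 ]] [0.46394842 0.00181241]
can [ 0.46818848 -0.39396765] 0.0017109915558777733
[[ 3.68e+02  2.14e+02  4.71e-01 -2.37e-01]
 [ 3.67e+02  2.15e+02  4.68e-01 -2.34e-01]
 [ 3.66e+02  2.16e+02  4.65e-01 -2.31e-01]
 [ 3.66e+02  2.17e+02  4.62e-01 -2.31e-01]
 [ 3.65e+02  2.18e+02  4.59e-01 -2.28e-01]
 [ 3.64e+02  2.19e+02  4.56e-01 -2.25e-01]
 [ 3.64e+02  2.20e+02  4.53e-01 -2.25e-01]
 [ 3.63e+02  2.21e+02  4.50e-01 -2.21e-01]
 [ 3.62e+02  2.22e+02  4.47e-01 -2.18e-01]
 [ 3.62e+02  2.23e+02  4.44e-01 -2.18e-01]
 [ 3.61e+02  2.24e+02  4.41e-01 -2.15e-01]
 [ 3.60e+02  2.25e+02  4.38e-01 -2.12e-01]
 [ 3.60e+02  2.26e+02  4.35e-01 -2.12e-01]
 [ 3.59e+02  2.27e+02  4.32e-01 -2.09e-01]
 [ 3.59e+02  2.28e+02  4.29e-01 -2.09e-01]
 [ 3.58e+02  2.29e+02  4.26e-01 -2.06e-01]
 [ 3.58e+02  2.30e+02  4.23e-01 -2.06e-01]
 [ 3.60e+02  2.31e+02  4.20e-01 -2.11e-01]]
yaw now 70.2 turn_z 0.0255 (rows 0.4) after turn: sx -4.657 sy -2.200 sz 0.948  tool [0.2118 0.5877 0.2448] j7 -0.15 t 0.2 tilt [-0.0003 -0.0011]
```

Emit:
{"api": "apply_moves", "payload": {"moves": [[[0,0,0.0255],[0,0,0],60],[[0,0,0],[-0.466,-0.22,0],60],[[0,0,0],[-0.466,-0.22,0],60],[[0,0,0],[-0.466,-0.22,0],60],[[0,0,0],[-0.466,-0.22,0],60],[[0,0,0],[-0.466,-0.22,0],60],[[0,0,0],[-0.466,-0.22,0],60],[[0,0,0],[-0.466,-0.22,0],60]], "squeeze": 40}}

```text
clock: 1.2
tool_pos: [0.4462, 0.3116, 0.2453]
orientation: [[-0.911, 0.413, 0.0], [0.413, 0.911, 0.0], [-0.0, 0.0, -1.0]]
ft_force: [-0.1, 0.8, 0.4]
opening: 0.0602
grip_force: 0.0
```

Emit:
{"api": "apply_moves", "payload": {"moves": [[[0,0,0],[-0.466,-0.22,0],60],[[0,0,0],[-0.466,-0.22,0],60],[[0,0,0],[-0.466,-0.22,0],60],[[0,0,0],[0,0,0.5],60],[[0,0,0],[0,0,0.5],60],[[0,0,0],[0,0,0.5],60],[[0,0,0],[0,0,0],60],[[0,0,0],[0,0,0],60]]}}

```text
clock: 2.2
tool_pos: [0.5462, 0.1955, 0.0968]
orientation: [[-0.911, 0.413, 0.002], [0.413, 0.911, 0.001], [-0.001, 0.001, -1.0]]
ft_force: [0.9, 0.4, 0.4]
opening: 0.0598
grip_force: 0.0
```

```bash
python3 -c "
from h import *
go(.545,.195,.024,65.6)"
```

```text
yaw now 65.6 turn_z -0.0000 (rows 0.0) after turn: sx 0.009 sy -0.010 sz 0.728  tool [0.5462 0.1955 0.0968] j7 0.67 t 2.2 tilt [0.0015 0.0006]
```

Emit:
{"api": "apply_moves", "payload": {"moves": [[[0,0,0],[0,0,0.4],60],[[0,0,0],[0,0,0.33],60],[[0,0,0],[0,0,0],60],[[0,0,0],[0,0,0],25],[[0,0,0],[0,0,0],25],[[0,0,0],[0,0,0],25],[[0,0,0],[0,0,0],25],[[0,0,0],[0,0,0],25]]}}

```text
clock: 3.2
tool_pos: [0.5469, 0.1957, 0.0248]
orientation: [[-0.911, 0.413, 0.004], [0.413, 0.911, 0.001], [-0.003, 0.003, -1.0]]
ft_force: [-0.2, -0.8, 8.0]
opening: 0.031
grip_force: 40.7
```

Emit:
{"api": "apply_moves", "payload": {"moves": [[[0,0,0],[0,0,-0.3],25],[[0,0,0],[0,0,-0.5],25],[[0,0,-0.0526],[0,0,-0.5],25],[[0,0,-0.0526],[0,0,-0.5],25],[[0,0,-0.0526],[0,0,0],25],[[0,0,0],[0,0,0],25],[[0,0,0],[0,0,0],25],[[0,0,0],[0,0,0],25]]}}

```text
clock: 4.2
tool_pos: [0.545, 0.195, 0.2017]
orientation: [[-0.998, -0.068, -0.001], [-0.068, 0.998, -0.001], [0.001, -0.0, -1.0]]
ft_force: [-0.9, 0.2, -0.8]
opening: 0.0318
grip_force: 39.8
```

```bash
python3 -c "
from h import *
go(.4967,.0442,.089,94)
print(env.get_obs()['opening'],env.get_obs()['joint_positions'].round(2))"
```

```text
yaw now 93.9 turn_z -0.0006 (rows 0.0) after turn: sx 0.587 sy -1.471 sz 1.127  tool [0.545  0.195  0.2017] j7 1.11 t 4.2 tilt [-0.0011 -0.0005]
0.0318330757318475 [-0.21  0.48 -0.27  1.69  0.15  1.    1.11]
```

Emit:
{"api": "apply_moves", "payload": {"moves": [[[0,0,0],[0.196,-0.49,0],25],[[0,0,0],[0.196,-0.49,0],25],[[0,0,0],[0.196,-0.49,0],25],[[0,0,0],[0,0,0],25],[[0,0,0],[0,0,0.4],25],[[0,0,0],[0,0,0.4],25],[[0,0,0],[0,0,0.2],25],[[0,0,0],[0,0,0.1],25]]}}

```text
clock: 5.2
tool_pos: [0.4963, 0.0451, 0.0914]
orientation: [[-0.998, -0.07, -0.002], [-0.07, 0.998, -0.0], [0.002, 0.0, -1.0]]
ft_force: [-11.0, 0.1, 47.3]
opening: 0.0311
grip_force: 58.7
```

Emit:
{"api": "apply_moves", "payload": {"moves": [[[0,0,0],[0,0,0],25],[[0,0,0],[0,0,0],40],[[0,0,0],[0,0,0],40],[[0,0,0],[0,0,0],40],[[0,0,0],[0,0,-0.4],40],[[0,0,0],[0,0,-0.5],60],[[0,0,0],[0,0,-0.4],60],[[0,0,0],[0,0,0],60]]}}

```text
clock: 6.2
tool_pos: [0.499, 0.0456, 0.2257]
orientation: [[-0.998, -0.07, 0.007], [-0.07, 0.998, 0.001], [-0.007, 0.001, -1.0]]
ft_force: [-0.5, -1.0, -0.9]
opening: 0.0604
grip_force: 0.0
```

```bash
python3 -c "
from h import *
im=get_image('top')
for b in blocks(im): print(np.r_[b[0],b[1],b[2]].round(3))
cv2.imwrite('pics/t1.png',im[:,:,::-1]); cv2.imwrite('pics/s1.png',get_image('scene')[:,:,::-1])
go(.442,.204,.12,-21.3)
print(env.get_obs()['opening'],env.get_obs()['ft_force'].round(1))"
```

```text
[4.4200e-01 2.0300e-01 6.7000e-02 3.3000e-02 6.8565e+01]
[ 4.5400e-01  2.8800e-01  6.6000e-02  3.3000e-02 -7.8176e+01]
[ 0.456  0.384  0.067  0.036 22.869]
[ 0.54   0.293  0.066  0.034 19.337]
[6.5000e-01 2.0200e-01 6.6000e-02 3.3000e-02 5.5829e+01]
yaw now 94.0 turn_z -0.3594 (rows 6.0) after turn: sx -1.282 sy 1.091 sz 1.025  tool [0.4971 0.045  0.2225] j7 1.38 t 6.3 tilt [0.0009 0.0002]
0.059795808540957854 [-0.  -0.6 -0.9]
```

```bash
python3 -c "
import cv2,numpy as np
a=cv2.imread('pics/s1.png')[145:255,170:315];b=cv2.imread('pics/t1.png')[165:260,240:340]
a=cv2.resize(a,(580,440),interpolation=3);b=cv2.resize(b,(463,440),interpolation=3)
cv2.imwrite('pics/v1.png',cv2.resize(np.hstack([a,b]),(800,337)))"
```

```text
(no output)
```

View pics/v1.png

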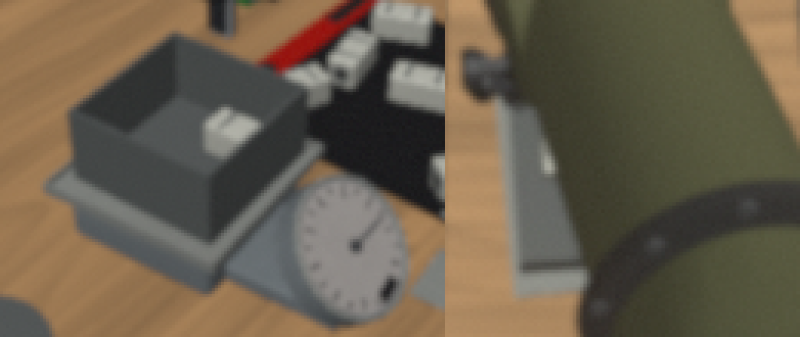

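Emit:
{"api": "apply_moves", "payload": {"moves": [[[0,0,-0.0514],[0,0,0],50],[[0,0,-0.0514],[0,0,0],50],[[0,0,-0.0514],[0,0,0],50],[[0,0,-0.0514],[0,0,0],50],[[0,0,-0.0514],[0,0,0],50],[[0,0,-0.0514],[0,0,0],50],[[0,0,-0.0514],[0,0,0],50],[[0,0,0],[-0.427,0.364,0],50]]}}

```text
clock: 7.3
tool_pos: [0.4793, 0.0938, 0.2203]
orientation: [[-0.367, -0.93, -0.003], [-0.93, 0.367, -0.001], [0.002, 0.002, -1.0]]
ft_force: [0.2, 1.1, -0.6]
opening: 0.0504
grip_force: 0.0
```

Emit:
{"api": "apply_moves", "payload": {"moves": [[[0,0,0],[-0.427,0.364,0],50],[[0,0,0],[-0.427,0.364,0],50],[[0,0,0],[0,0,0.5],50],[[0,0,0],[0,0,0.5],50],[[0,0,0],[0,0,0.4],50],[[0,0,0],[0,0,0],50],[[0,0,0],[0,0,0],50],[[0,0,0],[0,0,0],50]]}}

```text
clock: 8.3
tool_pos: [0.4424, 0.2038, 0.0837]
orientation: [[-0.363, -0.932, 0.002], [-0.932, 0.363, 0.001], [-0.002, -0.002, -1.0]]
ft_force: [-0.3, -1.3, -0.6]
opening: 0.05
grip_force: 0.0
```

```bash
python3 -c "
from h import *
go(.442,.2035,.026,-21.4)
print(env.get_obs()['opening'],env.get_obs()['ft_force'].round(1))"
```

```text
yaw now 158.7 turn_z 0.0008 (rows 0.0) after turn: sx 0.004 sy 0.002 sz 0.577  tool [0.4424 0.2038 0.0837] j7 1.86 t 8.3 tilt [0.0023 0.0011]
0.05004664879815011 [-0.3 -1.3 -0.6]
```

Emit:
{"api": "apply_moves", "payload": {"moves": [[[0,0,0],[0,0,0.4],50],[[0,0,0],[0,0,0.18],50],[[0,0,0],[0,0,0],50],[[0,0,0],[0,0,0],25],[[0,0,0],[0,0,0],25],[[0,0,0],[0,0,0],25],[[0,0,0],[0,0,0],25],[[0,0,0],[0,0,0],25]]}}

```text
clock: 9.3
tool_pos: [0.4424, 0.2037, 0.0257]
orientation: [[-0.362, -0.932, 0.002], [-0.932, 0.362, 0.001], [-0.002, -0.002, -1.0]]
ft_force: [-0.7, -0.5, 7.7]
opening: 0.0311
grip_force: 40.6
```

Emit:
{"api": "apply_moves", "payload": {"moves": [[[0,0,0],[0,0,-0.3],25],[[0,0,0.0513],[0,0,-0.5],25],[[0,0,0.0513],[0,0,-0.5],25],[[0,0,0.0513],[0,0,-0.5],25],[[0,0,0.0513],[0,0,0],25],[[0,0,0.0513],[0,0,0],25],[[0,0,0.0513],[0,0,0],25],[[0,0,0.0513],[0,0,0],25]]}}

```text
clock: 10.3
tool_pos: [0.4414, 0.2033, 0.2051]
orientation: [[-0.998, -0.067, 0.001], [-0.067, 0.998, 0.001], [-0.001, 0.001, -1.0]]
ft_force: [0.5, 0.6, 0.1]
opening: 0.0317
grip_force: 39.9
```

```bash
python3 -c "
from h import *
go(.4289,.0396,.125,94)
print(env.get_obs()['opening'],env.get_obs()['ft_force'].round(1))"
```

```text
yaw now 93.8 turn_z -0.0010 (rows 0.0) after turn: sx 0.239 sy -1.624 sz 0.801  tool [0.4414 0.2033 0.2051] j7 1.02 t 10.3 tilt [0.0009 0.0006]
0.031700837999344506 [0.5 0.6 0.1]
```

Emit:
{"api": "apply_moves", "payload": {"moves": [[[0,0,0],[0.06,-0.406,0],25],[[0,0,0],[0.06,-0.406,0],25],[[0,0,0],[0.06,-0.406,0],25],[[0,0,0],[0.06,-0.406,0],25],[[0,0,0],[0,0,0.4],25],[[0,0,0],[0,0,0.4],25],[[0,0,0],[0,0,0],25],[[0,0,0],[0,0,0],25]]}}

```text
clock: 11.3
tool_pos: [0.4298, 0.0399, 0.1255]
orientation: [[-0.997, -0.072, 0.001], [-0.072, 0.997, 0.0], [-0.001, 0.0, -1.0]]
ft_force: [-0.3, -0.0, 0.3]
opening: 0.0312
grip_force: 39.9
```

Emit:
{"api": "apply_moves", "payload": {"moves": [[[0,0,0],[0,0,0.1],25],[[0,0,0],[0,0,0.05],25],[[0,0,0],[0,0,0.05],25],[[0,0,0],[0,0,0.05],25],[[0,0,0],[0,0,0],25],[[0,0,0],[0,0,0],25],[[0,0,0],[0,0,0],25],[[0,0,0],[0,0,0],25]]}}

```text
clock: 12.3
tool_pos: [0.4294, 0.0397, 0.0994]
orientation: [[-0.997, -0.072, 0.0], [-0.072, 0.997, 0.0], [-0.0, 0.0, -1.0]]
ft_force: [-0.5, 0.5, 3.7]
opening: 0.0313
grip_force: 41.2
```

```bash
python3 -c "
from h import *
a=get_image('scene')[145:255,170:315,::-1]
cv2.imwrite('pics/v2.png',cv2.resize(a,(660,500),interpolation=3))"
```

```text
(no output)
```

View pics/v2.png

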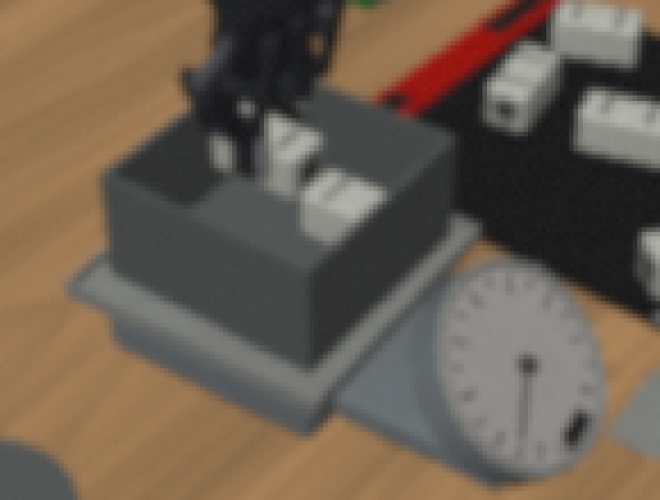

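Emit:
{"api": "apply_moves", "payload": {"moves": [[[0,0,0],[0,0,-0.1],25],[[0,0,0],[0,-0.06,0],25],[[0,0,0],[0,0,0],25],[[0,0,0],[0,0,0.03],25],[[0,0,0],[0,0,0],25],[[0,0,0],[0,0,0],25],[[0,0,0],[0,0,0],25],[[0,0,0],[0,0,0],25]]}}

```text
clock: 13.35
tool_pos: [0.4297, 0.0337, 0.1063]
orientation: [[-0.997, -0.072, -0.0], [-0.072, 0.997, -0.0], [0.0, -0.0, -1.0]]
ft_force: [-0.1, 0.1, -1.5]
opening: 0.0316
grip_force: 39.9
```

```bash
python3 -c "
from h import *
go(.4289,.0336,.1,94);print(env.get_obs()['ft_force'])
a=get_image('scene')[145:255,170:315,::-1]
cv2.imwrite('pics/v3.png',cv2.resize(a,(660,500),interpolation=3))"
```

```text
yaw now 94.1 turn_z 0.0007 (rows 0.0) after turn: sx 0.008 sy 0.000 sz 0.063  tool [0.4297 0.0337 0.1063] j7 1.34 t 13.3 tilt [-0. -0.]
[-0.10225882  0.12921637 -1.52392348]
```

View pics/v3.png

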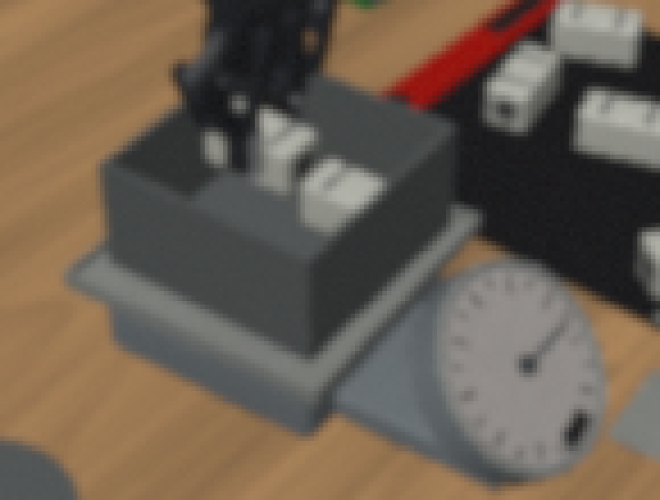

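Emit:
{"api": "apply_moves", "payload": {"moves": [[[0,0,0],[0,0,0.03],25],[[0,0,0],[0,0,0.03],25],[[0,0,0],[0,0,0],25],[[0,0,0],[0,0,0],25],[[0,0,0],[0,0,0],25],[[0,0,0],[0,0,0],25],[[0,0,0],[0,0,0],25],[[0,0,0],[0,0,0],25]]}}

```text
clock: 14.4
tool_pos: [0.4297, 0.0337, 0.1003]
orientation: [[-0.997, -0.072, 0.0], [-0.072, 0.997, 0.0], [-0.0, 0.0, -1.0]]
ft_force: [-0.0, -0.4, 0.9]
opening: 0.0316
grip_force: 40.5
```

Emit:
{"api": "apply_moves", "payload": {"moves": [[[0,0,0],[0,0,0],42],[[0,0,0],[0,0,0],42],[[0,0,0],[0,0,0],42],[[0,0,0],[0,0,-0.3],42],[[0,0,0],[0,0,-0.5],50],[[0,0,0],[0,0,-0.4],50],[[0,0,0],[0,0,0],50],[[0,0,0],[0,0,0],50]]}}

```text
clock: 15.4
tool_pos: [0.4292, 0.0337, 0.2198]
orientation: [[-0.997, -0.072, -0.001], [-0.072, 0.997, -0.0], [0.001, -0.0, -1.0]]
ft_force: [0.3, 0.0, -0.3]
opening: 0.0505
grip_force: 0.0
```

```bash
python3 -c "
from h import *
for b in blocks(get_image('top')): print(np.r_[b[0],b[1],b[2]].round(3))
go(.455,.288,.08,12)
a=get_image('scene')[145:255,170:315,::-1]
cv2.imwrite('pics/v4.png',cv2.resize(a,(660,500),interpolation=3))"
```

```text
[ 4.5400e-01  2.8800e-01  6.6000e-02  3.3000e-02 -7.8176e+01]
[ 0.456  0.384  0.067  0.036 22.869]
[ 0.54   0.293  0.066  0.034 19.337]
[6.5000e-01 2.0200e-01 6.6000e-02 3.3000e-02 5.5829e+01]
yaw now 94.1 turn_z 0.4563 (rows 7.7) after turn: sx 2.434 sy 0.784 sz 1.393  tool [0.429  0.0336 0.2193] j7 1.42 t 15.4 tilt [-0.0018 -0.0001]
```

View pics/v4.png

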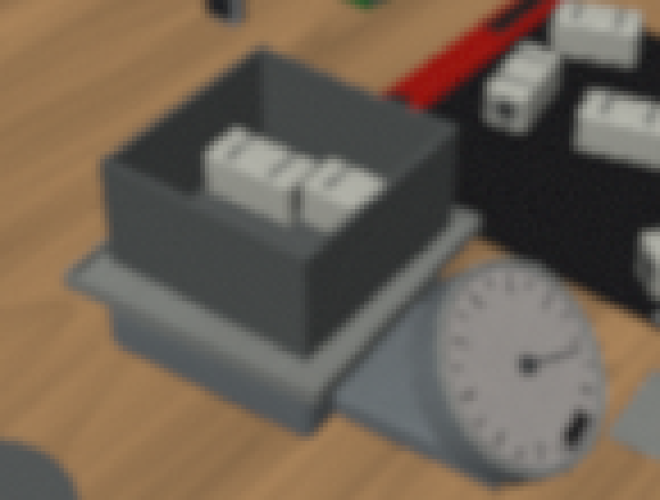

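Emit:
{"api": "apply_moves", "payload": {"moves": [[[0,0,0.057],[0,0,0],50],[[0,0,0.057],[0,0,0],50],[[0,0,0.057],[0,0,0],50],[[0,0,0.057],[0,0,0],50],[[0,0,0.057],[0,0,0],50],[[0,0,0.057],[0,0,0],50],[[0,0,0.057],[0,0,0],50],[[0,0,0.057],[0,0,0],50]]}}

```text
clock: 16.5
tool_pos: [0.4291, 0.0336, 0.2191]
orientation: [[-0.203, 0.979, -0.003], [0.979, 0.203, -0.0], [0.0, -0.003, -1.0]]
ft_force: [-1.2, -0.1, 0.2]
opening: 0.0501
grip_force: 0.0
```

Emit:
{"api": "apply_moves", "payload": {"moves": [[[0,0,0],[0.487,0.157,0],50],[[0,0,0],[0.487,0.157,0],50],[[0,0,0],[0.487,0.157,0],50],[[0,0,0],[0.487,0.157,0],50],[[0,0,0],[0.487,0.157,0],50],[[0,0,0],[0,0,0.45],50],[[0,0,0],[0,0,0.45],50],[[0,0,0],[0,0,0.35],50]]}}

```text
clock: 17.5
tool_pos: [0.4543, 0.2876, 0.0922]
orientation: [[-0.209, 0.978, -0.003], [0.978, 0.209, -0.002], [-0.001, -0.003, -1.0]]
ft_force: [-0.0, -0.2, 0.2]
opening: 0.0503
grip_force: 0.0
```

```bash
cat >> h.py <<'E'
from scipy.ndimage import map_coordinates
def needle(im,dbg=False):
    h=im.astype(float)
    box=(255,295,195,255);g=h.mean(2);m=(g>115)&(h.max(2)-h.min(2)<35)
    r=np.zeros_like(m);r[box[2]:box[3],box[0]:box[1]]=1
    c=max(blobs(m&r,100),key=cv2.contourArea);e=cv2.fitEllipse(cv2.convexHull(c.astype(np.int32)))
    (cx,cy),(w,hh),a=e;a=np.radians(a);U=np.array([[np.cos(a),-np.sin(a)],[np.sin(a),np.cos(a)]])
    A=U@np.diag([w/2,hh/2])@U.T
    th=np.radians(np.arange(0,360,1));prof=[]
    for rr in np.linspace(.25,.6,15):
        q=np.array([cx,cy])[:,None]+A@(rr*np.array([np.cos(th),np.sin(th)]));prof.append(map_coordinates(g,[q[1],q[0]],order=1))
    p=np.mean(prof,0);p=np.convolve(np.r_[p[-6:],p,p[:6]],np.hanning(13)/6,'valid');k=p.argmin()
    d=np.clip(np.median(p)-p,0,None);w_=np.array([d[(k+i)%360] for i in range(-8,9)]);k2=k+(w_@np.arange(-8,9))/w_.sum()
    if dbg:print("ellipse",np.round([cx,cy,w,hh,e[2]],1))
    return k2
E
python3 - <<'E'
from h import *
go(.4545,.288,.027,11.8)
f=[needle(cv2.imread(p)[:,:,::-1],True) for p in('pics/raw_scene.png','pics/s1.png')]+[needle(get_image('scene'),True)]
print(f,[200+((x-f[0])%360)*1000/360 for x in f])
E
```

```text
yaw now 12.1 turn_z 0.0016 (rows 0.0) after turn: sx 0.003 sy 0.002 sz 0.652  tool [0.4543 0.2876 0.0922] j7 -0.44 t 17.5 tilt [-0.0031 -0.0021]
ellipse [283.7 225.5  34.   44.8 157.6]
ellipse [284.  225.6  34.9  46.1 154.6]
ellipse [283.9 225.5  34.5  45.6 156.9]
[np.float64(307.147414573107), np.float64(321.128661072108), np.float64(341.0018551794435)] [np.float64(200.0), np.float64(238.83679583055826), np.float64(294.0401127953791)]
```

Emit:
{"api": "apply_moves", "payload": {"moves": [[[0,0,0],[0,0,0.4],50],[[0,0,0],[0,0,0.25],50],[[0,0,0],[0,0,0],50],[[0,0,0],[0,0,0],25],[[0,0,0],[0,0,0],25],[[0,0,0],[0,0,0],25],[[0,0,0],[0,0,0],25],[[0,0,0],[0,0,0],25]]}}

```text
clock: 18.55
tool_pos: [0.4561, 0.2884, 0.0312]
orientation: [[-0.209, 0.978, 0.001], [0.978, 0.209, 0.001], [0.001, 0.001, -1.0]]
ft_force: [-0.2, -0.6, 6.0]
opening: 0.0311
grip_force: 41.4
```

Emit:
{"api": "apply_moves", "payload": {"moves": [[[0,0,0],[0,0,-0.4],25],[[0,0,-0.0569],[0,0,-0.5],25],[[0,0,-0.0569],[0,0,-0.5],25],[[0,0,-0.0569],[0,0,-0.4],25],[[0,0,-0.0569],[0,0,0],25],[[0,0,-0.0569],[0,0,0],25],[[0,0,-0.0569],[0,0,0],25],[[0,0,-0.0569],[0,0,0],25]]}}

```text
clock: 19.55
tool_pos: [0.4555, 0.2879, 0.2104]
orientation: [[-0.995, 0.103, 0.0], [0.103, 0.995, -0.0], [-0.0, -0.0, -1.0]]
ft_force: [-0.2, -0.2, -0.2]
opening: 0.0314
grip_force: 40.5
```

```bash
python3 -c "
from h import *
go(.433,-.0164,.106,94)
print(env.get_obs()['opening'],env.get_obs()['ft_force'].round(1))"
```

```text
yaw now 84.1 turn_z -0.0552 (rows 0.9) after turn: sx 0.437 sy -3.020 sz 1.044  tool [0.4555 0.2879 0.2104] j7 0.64 t 19.6 tilt [ 0.0001 -0.0003]
0.03135331622876425 [-0.2 -0.2 -0.2]
```

Emit:
{"api": "apply_moves", "payload": {"moves": [[[0,0,-0.055],[0,0,0],25],[[0,0,0],[0.074,-0.51,0],25],[[0,0,0],[0.074,-0.51,0],25],[[0,0,0],[0.074,-0.51,0],25],[[0,0,0],[0.074,-0.51,0],25],[[0,0,0],[0.074,-0.51,0],25],[[0,0,0],[0.074,-0.51,0],25],[[0,0,0],[0,0,0.4],25]]}}

```text
clock: 20.55
tool_pos: [0.4321, -0.0249, 0.1717]
orientation: [[-0.998, -0.055, 0.006], [-0.055, 0.998, -0.003], [-0.005, -0.003, -1.0]]
ft_force: [0.5, 0.5, -0.9]
opening: 0.0314
grip_force: 40.6
```

Emit:
{"api": "apply_moves", "payload": {"moves": [[[0,0,0],[0,0,0.3],25],[[0,0,0],[0,0,0.2],25],[[0,0,0],[0,0,0.1],25],[[0,0,0],[0,0,0.03],25],[[0,0,0],[0,0,0],25],[[0,0,0],[0,0,0],25],[[0,0,0],[0,0,0],25],[[0,0,0],[0,0,0],25]]}}

```text
clock: 21.55
tool_pos: [0.4309, -0.0201, 0.1075]
orientation: [[-0.998, -0.063, 0.001], [-0.063, 0.998, -0.0], [-0.001, -0.0, -1.0]]
ft_force: [0.1, 0.4, -1.0]
opening: 0.0311
grip_force: 40.6
```

Emit:
{"api": "apply_moves", "payload": {"moves": [[[0,0,0],[0,0,0.04],25],[[0,0,0],[0,0,0],25],[[0,0,0],[0,0,0],42],[[0,0,0],[0,0,0],42],[[0,0,0],[0,0,0],42],[[0,0,0],[0,0,-0.3],42],[[0,0,0],[0,0,-0.5],50],[[0,0,0],[0,0,-0.4],50]]}}

```text
clock: 22.55
tool_pos: [0.4307, -0.0201, 0.225]
orientation: [[-0.998, -0.063, 0.0], [-0.063, 0.998, 0.0], [-0.0, -0.0, -1.0]]
ft_force: [0.7, 0.3, 0.4]
opening: 0.0501
grip_force: 0.0
```

```bash
python3 -c "
from h import *
for b in blocks(get_image('top')): print(np.r_[b[0],b[1],b[2]].round(3))
go(.54,.293,.027,109.2)
s=get_image('scene');cv2.imwrite('pics/s3.png',s[:,:,::-1]);f=needle(s);print(f,200+((f-307.15)%360)/.36,env.get_obs()['ft_force'])"
```

```text
[ 0.456  0.384  0.067  0.036 22.869]
[ 0.54   0.293  0.066  0.034 19.337]
[6.5000e-01 2.0200e-01 6.6000e-02 3.3000e-02 5.5829e+01]
yaw now 93.7 turn_z -0.0864 (rows 1.5) after turn: sx -2.041 sy 2.601 sz 2.022  tool [ 0.4328 -0.0198  0.2292] j7 1.47 t 22.6 tilt [ 0.0069 -0.0007]
354.834767635897 332.4576878774917 [ 0.295487   -0.73606638  0.18999657]
```

Emit:
{"api": "apply_moves", "payload": {"moves": [[[0,0,-0.0432],[0,0,0],50],[[0,0,-0.0432],[0,0,0],50],[[0,0,0],[-0.34,0.4335,0],50],[[0,0,0],[-0.34,0.4335,0],50],[[0,0,0],[-0.34,0.4335,0],50],[[0,0,0],[-0.34,0.4335,0],50],[[0,0,0],[-0.34,0.4335,0],50],[[0,0,0],[-0.34,0.4335,0],50]]}}

```text
clock: 23.65
tool_pos: [0.5383, 0.2939, 0.2222]
orientation: [[-0.945, -0.328, -0.001], [-0.328, 0.945, -0.001], [0.001, -0.001, -1.0]]
ft_force: [1.1, 0.0, -0.5]
opening: 0.0497
grip_force: 0.0
```

Emit:
{"api": "apply_moves", "payload": {"moves": [[[0,0,0],[0,0,0.4],50],[[0,0,0],[0,0,0.5],50],[[0,0,0],[0,0,0.4],50],[[0,0,0],[0,0,0.1],50],[[0,0,0],[0,0,0],50],[[0,0,0],[0,0,0],50],[[0,0,0],[0,0,0],50],[[0,0,0],[0,0,0],50]]}}

```text
clock: 24.65
tool_pos: [0.5384, 0.2928, 0.0842]
orientation: [[-0.944, -0.329, 0.001], [-0.329, 0.944, 0.001], [-0.002, 0.0, -1.0]]
ft_force: [-0.1, -0.1, -0.2]
opening: 0.0499
grip_force: 0.0
```

```bash
python3 -c "
from h import *
go(.54,.293,.028,109.2)
s=get_image('scene');cv2.imwrite('pics/s3.png',s[:,:,::-1]);f=needle(s);print(f,200+((f-307.15)%360)/.36,env.get_obs()['ft_force'])"
```

```text
yaw now 109.2 turn_z -0.0001 (rows 0.0) after turn: sx -0.016 sy -0.003 sz 0.562  tool [0.5384 0.2928 0.0842] j7 1.01 t 24.6 tilt [0.0014 0.0006]
355.77311323264826 335.064203424023 [0.12421085 0.44403472 0.15732748]
```

Emit:
{"api": "apply_moves", "payload": {"moves": [[[0,0,0],[-0.016,0,0.35],50],[[0,0,0],[0,0,0.21],50],[[0,0,0],[0,0,0],50],[[0,0,0],[0,0,0],25],[[0,0,0],[0,0,0],25],[[0,0,0],[0,0,0],25],[[0,0,0],[0,0,0],25],[[0,0,0],[0,0,0],25]]}}

```text
clock: 25.7
tool_pos: [0.54, 0.2936, 0.0284]
orientation: [[-0.944, -0.329, 0.002], [-0.329, 0.944, 0.001], [-0.002, 0.0, -1.0]]
ft_force: [-0.2, -0.4, 6.5]
opening: 0.0312
grip_force: 41.5
```

Emit:
{"api": "apply_moves", "payload": {"moves": [[[0,0,0],[0,0,-0.4],25],[[0,0,0.042],[0,0,-0.5],25],[[0,0,0.042],[0,0,-0.5],25],[[0,0,0],[0,0,-0.4],25],[[0,0,0],[0,0,0],25],[[0,0,0],[0,0,0],25],[[0,0,0],[0,0,0],25],[[0,0,0],[0,0,0],25]]}}

```text
clock: 26.7
tool_pos: [0.5391, 0.2929, 0.2061]
orientation: [[-0.997, -0.071, -0.002], [-0.071, 0.997, -0.001], [0.002, -0.001, -1.0]]
ft_force: [0.5, -0.0, -0.6]
opening: 0.0312
grip_force: 40.7
```

```bash
python3 -c "
from h import *
go(.5,-.0166,.106,94)
print(env.get_obs()['opening'],env.get_obs()['ft_force'].round(1))"
```

```text
yaw now 94.1 turn_z 0.0004 (rows 0.0) after turn: sx 0.605 sy -3.060 sz 1.001  tool [0.5391 0.2929 0.2061] j7 0.87 t 26.7 tilt [-0.0019 -0.0009]
0.03121092754675275 [ 0.5 -0.  -0.6]
```

Emit:
{"api": "apply_moves", "payload": {"moves": [[[0,0,0],[0.101,-0.51,0],25],[[0,0,0],[0.101,-0.51,0],25],[[0,0,0],[0.101,-0.51,0],25],[[0,0,0],[0.101,-0.51,0],25],[[0,0,0],[0.101,-0.51,0],25],[[0,0,0],[0.101,-0.51,0],25],[[0,0,0],[0,0,0],25],[[0,0,0],[0,0,0.4],25]]}}

```text
clock: 27.7
tool_pos: [0.5029, -0.0164, 0.1687]
orientation: [[-0.998, -0.069, 0.006], [-0.069, 0.998, 0.0], [-0.006, -0.0, -1.0]]
ft_force: [0.4, -0.6, -2.4]
opening: 0.0312
grip_force: 40.7
```

Emit:
{"api": "apply_moves", "payload": {"moves": [[[0,0,0],[0,0,0.3],25],[[0,0,0],[0,0,0.2],25],[[0,0,0],[0,0,0.07],25],[[0,0,0],[0,0,0.03],25],[[0,0,0],[0,0,0],25],[[0,0,0],[0,0,0],25],[[0,0,0],[0,0,0],25],[[0,0,0],[0,0,0],25]]}}

```text
clock: 28.7
tool_pos: [0.5008, -0.0164, 0.1075]
orientation: [[-0.997, -0.071, 0.0], [-0.071, 0.997, -0.0], [-0.0, -0.0, -1.0]]
ft_force: [-0.4, 0.6, -0.6]
opening: 0.0311
grip_force: 40.7
```

Emit:
{"api": "apply_moves", "payload": {"moves": [[[0,0,0],[0,0,0.03],25],[[0,0,0],[0,0,0],25],[[0,0,0],[0,0,0],42],[[0,0,0],[0,0,0],42],[[0,0,0],[0,0,0],42],[[0,0,0],[0,0,-0.3],42],[[0,0,0],[0,0,-0.5],50],[[0,0,0],[0,0,-0.4],50]]}}

```text
clock: 29.7
tool_pos: [0.5008, -0.0163, 0.2261]
orientation: [[-0.997, -0.071, 0.001], [-0.071, 0.997, 0.0], [-0.001, 0.0, -1.0]]
ft_force: [1.3, 0.5, 0.3]
opening: 0.0501
grip_force: 0.0
```

```bash
python3 -c "
from h import *
for b in blocks(get_image('top')): print(np.r_[b[0],b[1],b[2]].round(3))
go(.456,.384,.028,112.9)
"
```

```text
[ 0.457  0.384  0.066  0.036 21.736]
[6.4900e-01 2.0200e-01 6.6000e-02 3.3000e-02 5.5829e+01]
yaw now 94.1 turn_z -0.1045 (rows 1.8) after turn: sx -1.124 sy 3.866 sz 2.027  tool [ 0.5029 -0.0159  0.2307] j7 1.43 t 29.8 tilt [ 0.0077 -0.0003]
```

Emit:
{"api": "apply_moves", "payload": {"moves": [[[0,0,-0.052],[0,0,0],50],[[0,0,-0.052],[0,0,0],50],[[0,0,0],[-0.141,0.483,0],50],[[0,0,0],[-0.141,0.483,0],50],[[0,0,0],[-0.141,0.483,0],50],[[0,0,0],[-0.141,0.483,0],50],[[0,0,0],[-0.141,0.483,0],50],[[0,0,0],[-0.141,0.483,0],50]]}}

```text
clock: 30.75
tool_pos: [0.4662, 0.285, 0.2241]
orientation: [[-0.922, -0.387, 0.0], [-0.387, 0.922, -0.0], [-0.0, -0.0, -1.0]]
ft_force: [-0.2, 0.1, -0.2]
opening: 0.0501
grip_force: 0.0
```

Emit:
{"api": "apply_moves", "payload": {"moves": [[[0,0,0],[-0.141,0.483,0],50],[[0,0,0],[-0.141,0.483,0],50],[[0,0,0],[0,0,0.4],50],[[0,0,0],[0,0,0.5],50],[[0,0,0],[0,0,0.4],50],[[0,0,0],[0,0,0.1],50],[[0,0,0],[0,0,0],50],[[0,0,0],[0,0,0],50]]}}

```text
clock: 31.75
tool_pos: [0.4558, 0.3844, 0.086]
orientation: [[-0.922, -0.387, 0.002], [-0.387, 0.922, 0.002], [-0.003, 0.001, -1.0]]
ft_force: [-0.4, -0.2, 0.5]
opening: 0.0498
grip_force: 0.0
```

```bash
python3 -c "
from h import *
go(.456,.384,.028,112.4)
s=get_image('scene');cv2.imwrite('pics/s4.png',s[:,:,::-1]);f=needle(s);print(f,200+((f-307.15)%360)/.36,env.get_obs()['ft_force'])"
```

```text
yaw now 112.8 turn_z 0.0021 (rows 0.0) after turn: sx -0.000 sy -0.005 sz 0.580  tool [0.4558 0.3844 0.086 ] j7 0.84 t 31.8 tilt [0.0021 0.0019]
9.916636359167931 374.3517676643554 [-0.12013441  0.77233769  0.64848994]
```

Emit:
{"api": "apply_moves", "payload": {"moves": [[[0,0,0],[0,0,0.35],50],[[0,0,0],[0,0,0.23],50],[[0,0,0],[0,0,0],50],[[0,0,0],[0,0,0],25],[[0,0,0],[0,0,0],25],[[0,0,0],[0,0,0],25],[[0,0,0],[0,0,0],25],[[0,0,0],[0,0,0],25]]}}

```text
clock: 32.8
tool_pos: [0.4558, 0.3844, 0.0279]
orientation: [[-0.922, -0.387, 0.002], [-0.387, 0.922, 0.002], [-0.003, 0.001, -1.0]]
ft_force: [-0.5, -0.2, 6.7]
opening: 0.0311
grip_force: 41.7
```

```bash
python3 -c "
import cv2
cv2.imwrite('pics/v5.png',cv2.resize(cv2.imread('pics/s4.png')[145:255,180:305],None,fx=5.4,fy=5.4,interpolation=3))"
```

```text
(no output)
```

View pics/v5.png

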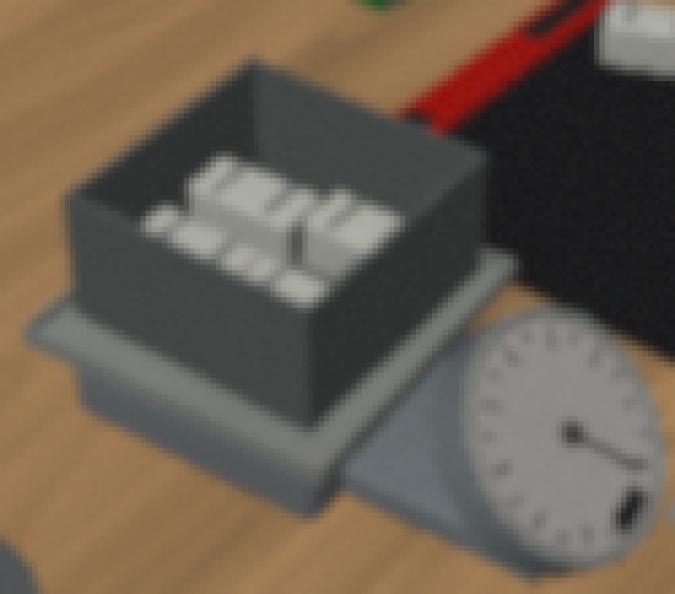

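Emit:
{"api": "apply_moves", "payload": {"moves": [[[0,0,0],[0,0,-0.4],25],[[0,0,0.055],[0,0,-0.5],25],[[0,0,0.055],[0,0,-0.5],25],[[0,0,0.055],[0,0,-0.5],25],[[0,0,0.055],[0,0,0],25],[[0,0,0.055],[0,0,0],25],[[0,0,0.055],[0,0,0],25],[[0,0,0.055],[0,0,0],25]]}}

```text
clock: 33.8
tool_pos: [0.4549, 0.3835, 0.2169]
orientation: [[-0.684, 0.729, 0.0], [0.729, 0.684, 0.001], [0.0, 0.001, -1.0]]
ft_force: [0.5, -0.8, -1.6]
opening: 0.0314
grip_force: 40.9
```

Emit:
{"api": "apply_moves", "payload": {"moves": [[[0,0,0.055],[0,0,0],25],[[0,0,0.055],[0,0,0],25],[[0,0,0.055],[0,0,0],25],[[0,0,0.054],[0,0,0],25],[[0,0,0],[0,0,0],25],[[0,0,0],[0,0,0],25],[[0,0,0],[0,0,0],25],[[0,0,0],[0,0,0],25]]}}

```text
clock: 34.8
tool_pos: [0.4551, 0.3835, 0.2163]
orientation: [[-0.072, 0.997, -0.0], [0.997, 0.072, 0.0], [0.0, -0.0, -1.0]]
ft_force: [0.2, -0.1, -0.9]
opening: 0.0312
grip_force: 40.9
```

```bash
sed -i 's/    A=U@np.diag/    cx,cy=286.0,225.0\n    A=U@np.diag/' h.py; python3 -c "
from h import *
go(.465,.010,.122,4)
print(env.get_obs()['opening'],env.get_obs()['ft_force'].round(1),[needle(cv2.imread('pics/'+p+'.png')[:,:,::-1]) for p in ('raw_scene','s1','s3','s4')])"
```

```text
yaw now 4.1 turn_z 0.0007 (rows 0.0) after turn: sx -3.733 sy -0.162 sz 0.943  tool [0.4551 0.3835 0.2163] j7 -0.69 t 34.8 tilt [-0.      0.0001]
0.031223832002784023 [ 0.2 -0.1 -0.9] [np.float64(293.92944310094913), np.float64(314.1394075472611), np.float64(-0.09472102748668702), np.float64(19.970701230855713)]
```

Emit:
{"api": "apply_moves", "payload": {"moves": [[[0,0,0],[-0.533,-0.023,0],25],[[0,0,0],[-0.533,-0.023,0],25],[[0,0,0],[-0.533,-0.023,0],25],[[0,0,0],[-0.533,-0.023,0],25],[[0,0,0],[-0.533,-0.023,0],25],[[0,0,0],[-0.533,-0.023,0],25],[[0,0,0],[-0.533,-0.023,0],25],[[0,0,0],[0,0,0],25]]}}

```text
clock: 35.8
tool_pos: [0.4654, 0.0055, 0.2165]
orientation: [[-0.064, 0.998, 0.0], [0.998, 0.064, -0.002], [-0.002, 0.0, -1.0]]
ft_force: [-0.4, 0.1, 0.5]
opening: 0.031
grip_force: 40.8
```

Emit:
{"api": "apply_moves", "payload": {"moves": [[[0,0,0],[0,0,0.4],25],[[0,0,0],[0,0,0.3],25],[[0,0,0],[0,0,0.15],25],[[0,0,0],[0,0,0.05],25],[[0,0,0],[0,0,0.03],25],[[0,0,0],[0,0,0],25],[[0,0,0],[0,0,0],25],[[0,0,0],[0,0,0],25]]}}

```text
clock: 36.8
tool_pos: [0.4657, 0.0103, 0.1237]
orientation: [[-0.071, 0.997, 0.001], [0.997, 0.071, 0.0], [0.0, 0.001, -1.0]]
ft_force: [-0.4, -0.4, -0.3]
opening: 0.0314
grip_force: 40.9
```

Emit:
{"api": "apply_moves", "payload": {"moves": [[[0,0,0],[0,0,0.04],25],[[0,0,0],[0,0,0],25],[[0,0,0],[0,0,0],42],[[0,0,0],[0,0,0],42],[[0,0,0],[0,0,0],42],[[0,0,0],[0,0,-0.3],42],[[0,0,0],[0,0,-0.5],50],[[0,0,0],[0,0,-0.3],50]]}}

```text
clock: 37.8
tool_pos: [0.466, 0.0102, 0.2315]
orientation: [[-0.071, 0.997, 0.002], [0.997, 0.071, 0.0], [-0.0, 0.002, -1.0]]
ft_force: [0.5, 1.4, -0.8]
opening: 0.0498
grip_force: 0.0
```

Emit:
{"api": "apply_moves", "payload": {"moves": [[[0,0,0],[0.3,0,0],50],[[0,0,0],[0.4,0,0],50],[[0,0,0],[0.4,0,0],50],[[0,0,0],[0.4,0,0],50],[[0,0,0],[0.4,0,0],50],[[0,0,0],[0,0,0],50],[[0,0,0],[0,0,0],50],[[0,0,0],[0,0,0],50]]}}

```text
clock: 38.8
tool_pos: [0.4522, 0.1984, 0.2293]
orientation: [[-0.069, 0.998, 0.0], [0.998, 0.069, -0.001], [-0.001, -0.0, -1.0]]
ft_force: [1.6, -0.8, 0.2]
opening: 0.0499
grip_force: 0.0
```

```bash
python3 -c "
from h import *
im=get_image('top');cv2.imwrite('pics/t5.png',im[:,:,::-1]);s=get_image('scene');cv2.imwrite('pics/s5.png',s[:,:,::-1])
for b in blocks(im): print(np.r_[b[0],b[1],b[2]].round(3))
a=cv2.resize(s[145:255,188:312,::-1],(496,440),interpolation=3);d=cv2.resize(s[190:265,250:312,::-1],(364,440),interpolation=3)
e=cv2.resize(im[165:260,240:340,::-1],(463,440),interpolation=3)
cv2.imwrite('pics/v6.png',cv2.resize(np.hstack([a,d,e]),(800,266)) if 0 else np.vstack([cv2.resize(np.hstack([a,d]),(741,379))]))
go(.4467,-.2308,.2,60)"
```

```text
[6.4900e-01 2.0200e-01 6.6000e-02 3.2000e-02 5.5834e+01]
yaw now 4.0 turn_z -0.3113 (rows 5.2) after turn: sx -2.100 sy -3.747 sz 0.293  tool [0.4522 0.1987 0.2293] j7 -0.40 t 38.9 tilt [ 0.0001 -0.0003]
```

View pics/v6.png

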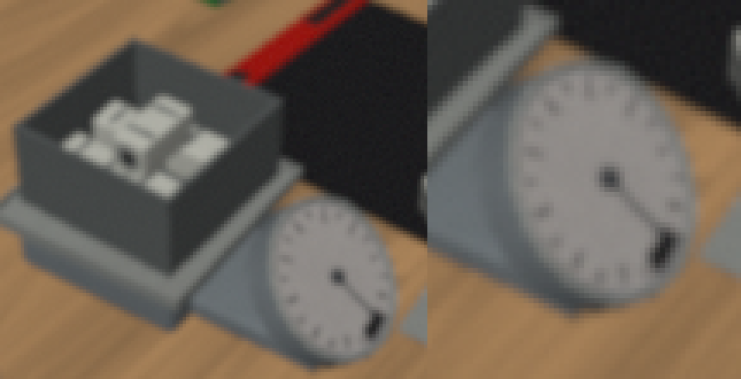

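The crop shows five blocks in the box, with the top one lying across the others. The needle, from hub (609,178) toward (665,222), is near the band's start at about (672,232), so I'll measure it more precisely.

```bash
cat > nd.py <<'E'
from h import *
def meas(s):
    up=cv2.resize(s[190:265,250:312].astype(np.float32).mean(2),None,fx=8,fy=8,interpolation=cv2.INTER_CUBIC)
    up=cv2.GaussianBlur(up,(0,0),3)
    # hub
    y0,x0=int((225-190)*8),int((286-250)*8)
    w=up[y0-40:y0+40,x0-60:x0+40];m=np.clip(100-w,0,None);yy,xx=np.indices(w.shape)
    hub=np.array([(xx*m).sum()/m.sum()+x0-60,(yy*m).sum()/m.sum()+y0-40])
    a=np.radians(156.5);U=np.array([[np.cos(a),-np.sin(a)],[np.sin(a),np.cos(a)]]);A=U@np.diag([34.3/2,45.3/2])@U.T*8
    th=np.radians(np.arange(0,360,.5));Ct=[]
    R=np.arange(.1,1.05,.025)
    P=np.array([map_coordinates(up,[(hub[1]+(A@(r*np.array([np.cos(th),np.sin(th)])))[1]),(hub[0]+(A@(r*np.array([np.cos(th),np.sin(th)])))[0])],order=1,mode='nearest') for r in R])
    return hub/8+[250,190],R,th,P
if __name__=="__main__":
    s=np.mean([get_image('scene').astype(float) for _ in range(6)],0);np.save('pics/s5m.npy',s)
    hub,R,th,P=meas(s);print(hub)
    d=np.arange(0,360,.5)
    for lo,hi in((.2,.35),(.35,.5),(.5,.62),(.62,.7),(.7,.78),(.78,.86),(.86,.95)):
        k=(R>=lo)&(R<=hi);p=P[k].mean(0);seg=(d>=-5)&(d<90)
        print(lo,hi,' '.join(f"{v:.0f}" for v in p[seg][::6]), 'min',d[seg][p[seg].argmin()])
E
python3 nd.py
```

```text
[286.07729114 225.39142141]
0.2 0.35 138 138 138 138 137 137 135 134 132 129 126 123 121 119 118 119 121 123 126 129 132 134 136 137 138 138 139 139 140 140 min 42.0
0.35 0.5 140 140 140 139 139 139 139 138 137 134 130 126 121 117 117 119 124 129 133 136 138 139 139 140 140 140 140 140 140 140 min 41.0
0.5 0.62 140 140 140 140 139 138 138 138 138 137 134 128 120 114 113 119 126 133 137 139 140 140 140 140 140 140 140 140 140 140 min 40.5
0.62 0.7 139 140 139 134 127 124 126 132 136 135 129 117 101 90 88 95 105 113 119 124 129 133 137 140 141 141 140 140 140 139 min 41.0
0.7 0.78 135 138 136 130 122 120 126 134 136 133 121 100 76 57 48 49 52 57 63 72 87 105 121 132 138 139 138 136 134 134 min 43.0
0.78 0.86 129 131 130 128 126 127 130 133 133 128 116 99 81 69 62 58 53 47 44 49 64 88 109 123 131 135 136 132 125 123 min 54.0
0.86 0.95 121 123 126 129 129 128 126 126 125 122 117 111 107 105 104 102 98 93 88 85 90 102 114 123 129 134 137 135 129 125 min 56.5
```

Run:
```python
from h import *
print("tray",ray("scene",S([(25,328),(320,468),(518,258)]),.067).round(4),"mid",ray("scene",S([(25,328),(518,258)]),.067).mean(0))
s=cv2.imread('pics/raw_scene.png')[:,:,::-1].astype(int);t=cv2.imread('pics/t5.png')[:,:,::-1].astype(int)
for im,n,box in((s,'scene',(165,275,265,365)),(t,'top',(332,395,130,190)),(s,'scene',(130,195,235,285)),(t,'top',(340,388,200,248))):
    g=im.max(2)-im.min(2)<28;r=np.zeros_like(g);r[box[2]:box[3],box[0]:box[1]]=1
    c=max(blobs(g&r,200),key=len);p=ray(n,c,.013);print(n,[np.round(v,4) for v in rect(p)],np.round(cv2.fitEllipse(p.astype(np.float32)*1000)[0],1))
# remaining block in scene (z mid)
h=s;m=(h.min(2)>120)&(h.max(2)-h.min(2)<45);r=np.zeros_like(m);r[140:215,255:345]=1
for c in blobs(m&r,40): print('blk',[np.round(v,3) for v in rect(ray('scene',c,.021))])
```

```text
tray [[ 0.3932 -0.0979]
 [ 0.5673 -0.0789]
 [ 0.5492  0.1009]] mid [0.47119429 0.00148159]
scene [array([ 0.6552, -0.2463]), array([0.1632, 0.1624]), np.float64(-88.8184)] [ 655.4 -246.8]
top [array([ 0.6517, -0.2431]), array([0.1595, 0.1588]), np.float64(1.3708)] [ 651.3 -243.1]
scene [array([ 0.4509, -0.2347]), array([0.1249, 0.1232]), np.float64(-50.7761)] [ 450.9 -234.3]
top [array([ 0.4469, -0.2311]), array([0.121 , 0.1181]), np.float64(-89.6463)] [ 447.1 -231.1]
blk [array([0.567, 0.095]), array([0.059, 0.042]), np.float64(39.401)]
blk [array([0.64 , 0.214]), array([0.066, 0.038]), np.float64(56.491)]
blk [array([0.537, 0.2  ]), array([0.078, 0.042]), np.float64(-23.09)]
blk [array([0.436, 0.231]), array([0.035, 0.035]), np.float64(79.02)]
blk [array([0.534, 0.295]), array([0.065, 0.063]), np.float64(-69.843)]
blk [array([0.457, 0.347]), array([0.156, 0.07 ]), np.float64(-81.45)]
```

Emit:
{"api": "apply_moves", "payload": {"moves": [[[0,0,-0.051],[0,0,0],50],[[0,0,-0.051],[0,0,0],50],[[0,0,-0.051],[0,0,0],50],[[0,0,-0.051],[0,0,0],50],[[0,0,-0.051],[0,0,0],50],[[0,0,-0.05],[0,0,0],50],[[0,0,0],[0,0,0],50],[[0,0,0],[0,0,0],50]]}}

```text
clock: 40.2
tool_pos: [0.452, 0.1997, 0.2293]
orientation: [[-0.855, 0.518, -0.0], [0.518, 0.855, -0.0], [0.0, -0.0, -1.0]]
ft_force: [0.2, 0.5, -0.1]
opening: 0.05
grip_force: 0.0
```

```bash
python3 -c "
from h import *
go(.4469,-.2311,.035,59)"
```

```text
yaw now 58.8 turn_z -0.0013 (rows 0.0) after turn: sx -2.175 sy -3.719 sz 1.943  tool [0.452  0.1997 0.2293] j7 0.46 t 40.2 tilt [-0. -0.]
```

Emit:
{"api": "apply_moves", "payload": {"moves": [[[0,0,0],[-0.272,-0.465,0],50],[[0,0,0],[-0.272,-0.465,0],50],[[0,0,0],[-0.272,-0.465,0],50],[[0,0,0],[-0.272,-0.465,0],50],[[0,0,0],[-0.272,-0.465,0],50],[[0,0,0],[-0.272,-0.465,0],50],[[0,0,0],[-0.272,-0.465,0],50],[[0,0,0],[-0.272,-0.465,0],50]]}}

```text
clock: 41.2
tool_pos: [0.4467, -0.2328, 0.2295]
orientation: [[-0.856, 0.517, 0.001], [0.517, 0.856, -0.0], [-0.001, 0.0, -1.0]]
ft_force: [0.8, 0.8, -0.8]
opening: 0.05
grip_force: 0.0
```

Emit:
{"api": "apply_moves", "payload": {"moves": [[[0,0,0],[0,0,0],50],[[0,0,0],[0,0,0.4],50],[[0,0,0],[0,0,0.5],50],[[0,0,0],[0,0,0.3],50],[[0,0,0],[0,0,0],50],[[0,0,0],[0,0,0],50],[[0,0,0],[0,0,0],50],[[0,0,0],[0,0,0],50]]}}

```text
clock: 42.2
tool_pos: [0.4472, -0.2314, 0.1104]
orientation: [[-0.857, 0.516, 0.002], [0.516, 0.857, -0.001], [-0.002, 0.0, -1.0]]
ft_force: [0.4, 0.0, -0.7]
opening: 0.0494
grip_force: 0.0
```

```bash
python3 -c "
from h import *
go(.4469,-.2311,.035,59)
im=get_image('top');sc=get_image('scene');cv2.imwrite('pics/t6.png',im[:,:,::-1]);cv2.imwrite('pics/s6.png',sc[:,:,::-1])
for I,n,box in((sc,'scene',(130,195,235,285)),(im,'top',(340,388,200,248)),(im,'top',(332,395,130,190)),(sc,'scene',(165,275,265,365))):
    I=I.astype(int);g=I.max(2)-I.min(2)<28;r=np.zeros_like(g);r[box[2]:box[3],box[0]:box[1]]=1
    c=max(blobs(g&r,200),key=len);p=ray(n,c,.013);print(n,[np.round(v,4) for v in rect(p)])
"
```

```text
yaw now 59.0 turn_z -0.0002 (rows 0.0) after turn: sx 0.004 sy 0.001 sz 0.754  tool [ 0.4472 -0.2314  0.1104] j7 1.42 t 42.2 tilt [ 0.0018 -0.0009]
scene [array([ 0.4509, -0.2347]), array([0.1249, 0.1232]), np.float64(-50.7761)]
top [array([ 0.4531, -0.2377]), array([0.1343, 0.1305]), np.float64(-89.6487)]
top [array([ 0.6411, -0.246 ]), array([0.1794, 0.164 ]), np.float64(1.3708)]
scene [array([ 0.655 , -0.2463]), array([0.1632, 0.1621]), np.float64(-88.8184)]
```

Emit:
{"api": "apply_moves", "payload": {"moves": [[[0,0,0],[0,0,0.4],50],[[0,0,0],[0,0,0.25],50],[[0,0,0],[0,0,0.1],50],[[0,0,0],[0,0,0],10],[[0,0,0],[0,0,0],10],[[0,0,0],[0,0,0],10],[[0,0,0],[0,0,0],10],[[0,0,0],[0,0,0],10]], "squeeze": 60}}

```text
clock: 43.3
tool_pos: [0.4473, -0.2315, 0.0353]
orientation: [[-0.857, 0.516, 0.002], [0.516, 0.857, -0.001], [-0.002, 0.0, -1.0]]
ft_force: [0.3, -0.4, 6.5]
opening: 0.0154
grip_force: 63.5
```

Emit:
{"api": "apply_moves", "payload": {"moves": [[[0,0,0],[0,0,0],10],[[0,0,0],[0,0,0],10],[[0,0,0],[0,0,-0.3],10],[[0,0,0],[0,0,-0.4],10],[[0,0,0],[0,0,-0.3],10],[[0,0,0],[0,0,0],10],[[0,0,0],[0,0,0],10],[[0,0,0],[0,0,0],10]]}}

```text
clock: 44.3
tool_pos: [0.446, -0.2308, 0.1332]
orientation: [[-0.857, 0.515, -0.002], [0.515, 0.857, 0.001], [0.002, -0.0, -1.0]]
ft_force: [-0.1, -0.8, -0.6]
opening: 0.0152
grip_force: 62.7
```

```bash
python3 -c "
from h import *
go(.4682,-.3940,.136,59)
im=get_image('top');cv2.imwrite('pics/t7.png',im[:,:,::-1]);sc=get_image('scene');cv2.imwrite('pics/s7.png',sc[:,:,::-1])
a=sc[215:345,60:235,::-1];b=im[180:255,330:460,::-1]
cv2.imwrite('pics/v7.png',np.vstack([cv2.resize(a,(525,390),interpolation=3)]+[cv2.resize(b,(525,303),interpolation=3)])[:600])"
```

```text
yaw now 59.0 turn_z -0.0001 (rows 0.0) after turn: sx -1.031 sy -1.285 sz -0.028  tool [ 0.446  -0.2308  0.1332] j7 1.42 t 44.3 tilt [-0.002  0.001]
```

View pics/v7.png

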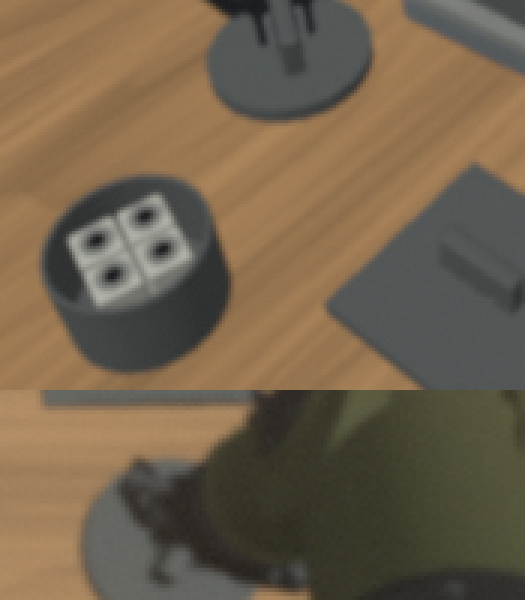

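Run:
```python
from h import *
from scipy.optimize import least_squares
s=cv2.imread('pics/s7.png')[:,:,::-1].astype(int)
g=s.max(2)-s.min(2)<28
C=np.array([.988,-.567])
def fit(box,z,r,sign,m):
    q=np.zeros_like(g);q[box[2]:box[3],box[0]:box[1]]=1
    c=max(blobs(g&q,100),key=len);c=c[(c[:,0]>box[0])&(c[:,0]<box[1]-1)&(c[:,1]>box[2]+1)]
    p=ray('scene',c,z);d=(C-np.array(m));d/=np.linalg.norm(d);m=np.array(m)
    for k in range(10):
        t=p[((p-m)@d)*sign>.005];m=least_squares(lambda x:np.linalg.norm(t-x,axis=1)-r,m,loss='soft_l1',f_scale=.001).x
    return m,np.std(np.linalg.norm(t-m,axis=1)),len(t)
print('can far',fit((70,140,268,342),.076,.0565,-1,(.468,-.394)))
print('can near base',fit((70,140,268,342),.0,.0565,1,(.468,-.394)))
print('lid near',fit((125,190,220,258),.098,.0625,1,(.446,-.231)))
s=cv2.imread('pics/raw_scene.png')[:,:,::-1].astype(int);g=s.max(2)-s.min(2)<28
print('lid0 near',fit((130,195,235,285),.0,.0625,1,(.446,-.231)));print('lid0 far',fit((130,195,235,285),.014,.0625,-1,(.446,-.231)))
```

```text
can far (array([ 0.47462862, -0.39994966]), np.float64(0.0012077955235263386), 69)
can near base (array([ 0.46606778, -0.39767497]), np.float64(0.0010763326412267123), 69)
lid near (array([ 0.44227879, -0.22803773]), np.float64(0.0011530541298737896), 66)
lid0 near (array([ 0.44301808, -0.22947668]), np.float64(0.001110832658994771), 63)
lid0 far (array([ 0.45110783, -0.23459279]), np.float64(0.001408040189611374), 61)
```

Run:
```python
from h import *
from scipy.optimize import least_squares
for f in('raw_top','t5'):
    im=cv2.imread(f'pics/{f}.png')[:,:,::-1].astype(int)
    for thr in(22,28,36):
        g=im.max(2)-im.min(2)<thr;q=np.zeros_like(g);q[185:245,390:455]=1
        c=max(blobs(g&q,300),key=len);o=[]
        for z,sg in((.076,1),(0,-1)):
            p=ray("top",c,z);m=np.array([.468,-.394])
            for r in(.056,):
                for k in range(8):
                    d=m-[.284,.065];d/=np.linalg.norm(d);t=p[((p-m)@d)*sg>0.005];m=least_squares(lambda x:np.linalg.norm(t-x,axis=1)-r,m,loss='soft_l1',f_scale=.001).x
            o.append(m)
        print(f,thr,np.round(o,4),np.mean(o,0).round(4))
go(.469,-.396,.136,59)
```

```text
raw_top 22 [[ 0.4678 -0.3929]
 [ 0.4748 -0.4049]] [ 0.4713 -0.3989]
raw_top 28 [[ 0.4683 -0.394 ]
 [ 0.4741 -0.4042]] [ 0.4712 -0.3991]
raw_top 36 [[ 0.4691 -0.395 ]
 [ 0.4733 -0.4025]] [ 0.4712 -0.3988]
t5 22 [[ 0.4678 -0.3926]
 [ 0.475  -0.405 ]] [ 0.4714 -0.3988]
t5 28 [[ 0.4683 -0.394 ]
 [ 0.4741 -0.4043]] [ 0.4712 -0.3992]
t5 36 [[ 0.4692 -0.3949]
 [ 0.4735 -0.4032]] [ 0.4714 -0.399 ]
yaw now 59.0 turn_z -0.0001 (rows 0.0) after turn: sx -1.046 sy -1.298 sz -0.026  tool [ 0.4462 -0.2309  0.1334] j7 1.42 t 44.4 tilt [-0.0017  0.0008]
```

Emit:
{"api": "apply_moves", "payload": {"moves": [[[0,0,0],[-0.268,-0.328,0],10],[[0,0,0],[-0.268,-0.328,0],10],[[0,0,0],[-0.268,-0.328,0],10],[[0,0,0],[-0.269,-0.327,0],10],[[0,0,0],[0,0,0],10],[[0,0,0],[0,0,0.1],10],[[0,0,0],[0,0,0.06],10],[[0,0,0],[0,0,0],10]]}}

```text
clock: 45.4
tool_pos: [0.471, -0.3974, 0.1174]
orientation: [[-0.858, 0.514, -0.001], [0.514, 0.858, 0.001], [0.002, 0.001, -1.0]]
ft_force: [-0.2, -0.2, 0.1]
opening: 0.0154
grip_force: 62.7
```

```bash
python3 -c "
from h import *
go(.4705,-.3985,.1013,59);print(env.get_obs()['ft_force'],env.get_obs()['opening'])
sc=get_image('scene');cv2.imwrite('pics/s8.png',sc[:,:,::-1]);cv2.imwrite('pics/t8.png',get_image('top')[:,:,::-1])"
```

```text
yaw now 59.1 turn_z 0.0003 (rows 0.0) after turn: sx -0.002 sy -0.012 sz 0.161  tool [ 0.471  -0.3974  0.1174] j7 1.65 t 45.4 tilt [-0.0013  0.0014]
[-0.15520212 -0.22843148  0.10270713] 0.015405922810135893
```

Descend gently, watching the force.

Emit:
{"api": "apply_moves", "payload": {"moves": [[[0,0,0],[0,-0.012,0.03],10],[[0,0,0],[0,0,0.03],10],[[0,0,0],[0,0,0.02],10],[[0,0,0],[0,0,0.02],10],[[0,0,0],[0,0,0.02],10],[[0,0,0],[0,0,0],10],[[0,0,0],[0,0,0],10],[[0,0,0],[0,0,0],10]]}}

```text
clock: 46.5
tool_pos: [0.4705, -0.3999, 0.1064]
orientation: [[-0.857, 0.515, 0.0], [0.515, 0.857, -0.0], [-0.0, -0.0, -1.0]]
ft_force: [-0.0, -0.6, -0.3]
opening: 0.0153
grip_force: 62.7
```

Emit:
{"api": "apply_moves", "payload": {"moves": [[[0,0,0],[0,0,0.02],10],[[0,0,0],[0,0,0.01],10],[[0,0,0],[0,0,0.01],10],[[0,0,0],[0,0,0],10],[[0,0,0],[0,0,0],10],[[0,0,0],[0,0,0],10],[[0,0,0],[0,0,0],10],[[0,0,0],[0,0,0],10]]}}

```text
clock: 47.5
tool_pos: [0.4705, -0.3998, 0.1023]
orientation: [[-0.857, 0.515, 0.0], [0.515, 0.857, -0.0], [-0.0, -0.0, -1.0]]
ft_force: [-0.7, -1.2, -0.4]
opening: 0.0151
grip_force: 62.7
```

Emit:
{"api": "apply_moves", "payload": {"moves": [[[0,0,0],[0,0,0.01],10],[[0,0,0],[0,0,0.01],10],[[0,0,0],[0,0,0.005],10],[[0,0,0],[0,0,0],10],[[0,0,0],[0,0,0],10],[[0,0,0],[0,0,0],10],[[0,0,0],[0,0,0],10],[[0,0,0],[0,0,0],10]]}}

```text
clock: 48.5
tool_pos: [0.4705, -0.3999, 0.1013]
orientation: [[-0.857, 0.516, 0.001], [0.516, 0.857, -0.001], [-0.001, -0.0, -1.0]]
ft_force: [-2.2, 3.1, 11.9]
opening: 0.0151
grip_force: 64.6
```

Emit:
{"api": "apply_moves", "payload": {"moves": [[[0,0,0],[0,0,0],40],[[0,0,0],[0,0,0],40],[[0,0,0],[0,0,0],40],[[0,0,0],[0,0,-0.4],40],[[0,0,0],[0,0,-0.5],40],[[0,0,0],[0,0,-0.4],40],[[0,0,0],[0,0,0],40],[[0,0,0],[0,0,0],40]]}}

```text
clock: 49.5
tool_pos: [0.4701, -0.3995, 0.2291]
orientation: [[-0.857, 0.515, -0.001], [0.515, 0.857, 0.001], [0.001, 0.0, -1.0]]
ft_force: [-0.4, 0.0, 0.1]
opening: 0.0397
grip_force: 0.0
```

Run:
```python
from h import *
sc=get_image('scene');im=get_image('top');cv2.imwrite('pics/s9.png',sc[:,:,::-1]);cv2.imwrite('pics/t9.png',im[:,:,::-1])
I=sc.astype(int);g=I.max(2)-I.min(2)<28;r=np.zeros_like(g);r[265:365,165:275]=1
c=max(blobs(g&r,200),key=len);print([np.round(v,4) for v in rect(ray('scene',c,.013))])
go(.651,-.2431,.036,91.4)
# box edges, top view initial: gradient points along predicted edges
def edge(I,n,P0,P1,z,span=.012,N=25):
    # P0,P1 world edge endpoints; search across world-perp for max gradient; return signed offsets (world m)
    P0,P1=np.array(P0),np.array(P1);d=P1-P0;d/=np.linalg.norm(d);nn=np.array([-d[1],d[0]])
    t=np.linspace(.15,.85,N);o=np.arange(-span,span,.0005);prof=[]
    for k in t:
        q=P0+(P1-P0)*k+o[:,None]*nn;px=proj(n,np.c_[q,np.full(len(q),z)]);prof.append(map_coordinates(I,[px[:,1],px[:,0]],order=1))
    p=np.mean(prof,0);return o,p
c0=np.array([.4655,.009]);a=np.radians(4);R=np.array([[np.cos(a),-np.sin(a)],[np.sin(a),np.cos(a)]])
for n,f in(('top','raw_top'),('scene','raw_scene')):
    I=cv2.GaussianBlur(cv2.imread(f'pics/{f}.png').astype(np.float32).mean(2),(0,0),.5)
    for nm,A,B in(('+x',(.074,-.074),(.074,.074)),('-x',(-.074,.074),(-.074,-.074)),('+y',(.074,.074),(-.074,.074)),('-y',(-.074,-.074),(.074,-.074))):
        o,p=edge(I,n,c0+R@A,c0+R@B,.137);
        print(n,nm,' '.join(f"{v:.0f}" for v in p[::2]))  # offset from -12mm(outside->?) step 1 mm, + = inward
```

```text
[array([ 0.655 , -0.2463]), array([0.1632, 0.1621]), np.float64(-88.8184)]
yaw now 59.0 turn_z -0.1801 (rows 3.0) after turn: sx -1.849 sy 1.518 sz 1.922  tool [ 0.4699 -0.3993  0.2282] j7 1.67 t 49.6 tilt [-0.0022  0.0016]
top +x 115 115 115 115 115 115 114 114 113 111 109 106 103 98 92 86 80 74 69 64 60 57 55 54
top -x 125 122 117 110 103 94 86 79 74 71 71 74 77 81 85 88 90 92 93 93 94 94 94 94
top +y 125 126 126 126 126 126 125 124 122 120 116 113 109 105 101 98 96 94 94 93 93 93 92 92
top -y 122 122 122 122 122 122 123 123 122 121 119 116 112 106 100 93 86 79 73 69 66 64 65 66
scene +x 49 48 48 48 48 48 49 50 52 55 58 61 64 68 70 72 74 75 75 75 75 75 75 74
scene -x 117 117 117 117 116 115 114 112 110 107 103 99 94 89 84 78 73 67 62 58 55 52 50 49
scene +y 98 98 98 97 97 96 95 95 93 91 90 88 85 83 81 78 76 74 73 71 70 69 69 68
scene -y 67 67 67 67 67 68 68 68 69 69 70 71 72 73 73 74 74 73 73 72 71 70 70 69
```

Emit:
{"api": "apply_moves", "payload": {"moves": [[[0,0,-0.045],[0,0,0],40],[[0,0,-0.045],[0,0,0],40],[[0,0,-0.045],[0,0,0],40],[[0,0,-0.045],[0,0,0],40],[[0,0,0],[0,0,0],40],[[0,0,0],[0,0,0],40],[[0,0,0],[0,0,0],40],[[0,0,0],[0,0,0],40]]}}

```text
clock: 50.6
tool_pos: [0.4705, -0.3997, 0.2298]
orientation: [[-1.0, -0.023, -0.0], [-0.023, 1.0, -0.0], [0.0, -0.0, -1.0]]
ft_force: [-0.6, -1.1, -0.1]
opening: 0.0398
grip_force: 0.0
```

Run:
```python
from h import *
def off(n,f,c0,yaw,h,zs):
    I=cv2.imread(f'pics/{f}.png').astype(np.float32);I=I.max(2)-I.min(2);I=cv2.GaussianBlur(I,(0,0),.5)
    a=np.radians(yaw);R=np.array([[np.cos(a),-np.sin(a)],[np.sin(a),np.cos(a)]]);res={}
    for nm,A,B in(('+x',(h,-h),(h,h)),('-x',(-h,h),(-h,-h)),('+y',(h,h),(-h,h)),('-y',(-h,-h),(h,-h))):
        P0,P1=c0+R@A,c0+R@B;d=(P1-P0)/np.linalg.norm(P1-P0);nn=np.array([-d[1],d[0]]);o=np.arange(-.012,.012,.0005)
        ys=[]
        for seg in(np.linspace(.08,.35,8),np.linspace(.65,.92,8)):
            p=0
            for k in seg:
                q=P0+(P1-P0)*k+o[:,None]*nn;px=proj(n,np.c_[q,np.full(len(q),zs[nm])]);p=p+map_coordinates(I,[px[:,1],px[:,0]],order=1)
            mid=(p[:4].mean()+p[-4:].mean())/2;i=np.flatnonzero((p[:-1]-mid)*(p[1:]-mid)<=0)[0];ys.append(o[i]*1000)
        res[nm]=ys
    print(n,f,res,'dx',(np.mean(res['-x'])-np.mean(res['+x']))/2,'dy',(np.mean(res['-y'])-np.mean(res['+y']))/2)
c=np.array([.652,-.244])
off('top','raw_top',c,1.4,.08,{'+x':.014,'-x':0,'+y':0,'-y':.014})
off('top','t5',c,1.4,.08,{'+x':.014,'-x':0,'+y':0,'-y':.014})
off('scene','s9',c,1.4,.08,{'+x':0,'-x':.014,'+y':.014,'-y':0})
go(.652,-.244,.036,91.4)
```

```text
top raw_top {'+x': [np.float64(1.0408340855860843e-14), np.float64(1.0408340855860843e-14)], '-x': [np.float64(2.000000000000012), np.float64(2.000000000000012)], '+y': [np.float64(1.0000000000000113), np.float64(1.0000000000000113)], '-y': [np.float64(0.5000000000000109), np.float64(0.5000000000000109)]} dx 1.0000000000000009 dy -0.2500000000000002
top t5 {'+x': [np.float64(1.0408340855860843e-14), np.float64(1.0408340855860843e-14)], '-x': [np.float64(2.000000000000012), np.float64(2.000000000000012)], '+y': [np.float64(1.0000000000000113), np.float64(1.0000000000000113)], '-y': [np.float64(0.5000000000000109), np.float64(1.0408340855860843e-14)]} dx 1.0000000000000009 dy -0.37500000000000033
scene s9 {'+x': [np.float64(-0.49999999999999), np.float64(-0.9999999999999905)], '-x': [np.float64(1.0000000000000113), np.float64(1.0000000000000113)], '+y': [np.float64(0.5000000000000109), np.float64(0.5000000000000109)], '-y': [np.float64(1.0408340855860843e-14), np.float64(-0.49999999999999)]} dx 0.8750000000000008 dy -0.37500000000000033
yaw now 91.3 turn_z -0.0004 (rows 0.0) after turn: sx -1.852 sy 1.513 sz 1.938  tool [ 0.4705 -0.3997  0.2298] j7 2.16 t 50.6 tilt [-0.0001 -0.0001]
```

Emit:
{"api": "apply_moves", "payload": {"moves": [[[0,0,0],[-0.372,0.302,0],40],[[0,0,0],[-0.372,0.302,0],40],[[0,0,0],[-0.372,0.302,0],40],[[0,0,0],[-0.372,0.302,0],40],[[0,0,0],[-0.374,0.302,0],40],[[0,0,0],[0,0,0.4],40],[[0,0,0],[0,0,0.5],40],[[0,0,0],[0,0,0.3],40]]}}

```text
clock: 51.6
tool_pos: [0.652, -0.2439, 0.1071]
orientation: [[-1.0, -0.024, -0.003], [-0.024, 1.0, 0.001], [0.003, 0.001, -1.0]]
ft_force: [1.5, -0.8, 0.6]
opening: 0.0403
grip_force: 0.0
```

Emit:
{"api": "apply_moves", "payload": {"moves": [[[0,0,0],[0,0,0],40],[[0,0,0],[0,0,0],40],[[0,0,0],[0,0,0],40],[[0,0,0],[0,0,0],40],[[0,0,0],[0,0,0],40],[[0,0,0],[0,0,0],40],[[0,0,0],[0,0,0],40],[[0,0,0],[0,0,0],40]]}}

```text
clock: 52.6
tool_pos: [0.653, -0.2444, 0.1097]
orientation: [[-1.0, -0.024, -0.0], [-0.024, 1.0, 0.0], [0.0, 0.0, -1.0]]
ft_force: [-1.1, 0.1, -0.1]
opening: 0.0397
grip_force: 0.0
```

```bash
python3 -c "
from h import *
go(.653,-.2443,.036,91.4)
sc=get_image('scene');I=sc.astype(int);g=I.max(2)-I.min(2)<28;r=np.zeros_like(g);r[265:365,165:275]=1
c=max(blobs(g&r,200),key=len);print([np.round(v,4) for v in rect(ray('scene',c,.013))])"
```

```text
yaw now 91.4 turn_z -0.0002 (rows 0.0) after turn: sx -0.000 sy 0.001 sz 0.737  tool [ 0.653  -0.2444  0.1097] j7 1.79 t 52.6 tilt [-0.0001  0.    ]
[array([ 0.629 , -0.2326]), array([0.213 , 0.1911]), np.float64(1.0979)]
```

Emit:
{"api": "apply_moves", "payload": {"moves": [[[0,0,0],[0,0,0.4],40],[[0,0,0],[0,0,0.25],40],[[0,0,0],[0,0,0.09],40],[[0,0,0],[0,0,0],10],[[0,0,0],[0,0,0],10],[[0,0,0],[0,0,0],10],[[0,0,0],[0,0,0],10],[[0,0,0],[0,0,0],10]], "squeeze": 90}}

```text
clock: 53.65
tool_pos: [0.6534, -0.2446, 0.0367]
orientation: [[-1.0, -0.024, 0.001], [-0.024, 1.0, -0.0], [-0.001, -0.001, -1.0]]
ft_force: [-0.4, 0.9, 5.5]
opening: 0.0148
grip_force: 89.2
```

Emit:
{"api": "apply_moves", "payload": {"moves": [[[0,0,0],[0,0,0],10],[[0,0,0],[0,0,-0.2],10],[[0,0,0],[0,0,-0.4],10],[[0,0,0],[0,0,-0.5],10],[[0,0,0],[0,0,-0.4],10],[[0,0,0],[0,0,-0.2],10],[[0,0,-0.0143],[0,0,0],10],[[0,0,0],[0,0,0],10]]}}

```text
clock: 54.65
tool_pos: [0.6529, -0.2444, 0.2069]
orientation: [[-0.998, -0.069, 0.001], [-0.069, 0.998, -0.0], [-0.001, -0.0, -1.0]]
ft_force: [0.4, -0.1, -1.7]
opening: 0.0144
grip_force: 88.6
```

```bash
python3 -c "
from h import *
go(.466,.0095,.19,94)"
```

```text
yaw now 93.9 turn_z -0.0004 (rows 0.0) after turn: sx 1.687 sy 2.663 sz 0.169  tool [ 0.6529 -0.2444  0.2069] j7 1.85 t 54.6 tilt [ 0.0007 -0.0002]
```

Emit:
{"api": "apply_moves", "payload": {"moves": [[[0,0,0],[0.281,0.444,0],10],[[0,0,0],[0.281,0.444,0],10],[[0,0,0],[0.281,0.444,0],10],[[0,0,0],[0.281,0.444,0],10],[[0,0,0],[0.281,0.444,0],10],[[0,0,0],[0.282,0.443,0],10],[[0,0,0],[0,0,0],10],[[0,0,0],[0,0,0.2],10]]}}

```text
clock: 55.65
tool_pos: [0.4675, 0.0098, 0.187]
orientation: [[-0.998, -0.069, 0.004], [-0.069, 0.998, -0.0], [-0.004, -0.001, -1.0]]
ft_force: [-0.1, -0.4, -1.2]
opening: 0.0145
grip_force: 88.6
```

Emit:
{"api": "apply_moves", "payload": {"moves": [[[0,0,0],[0,0,0],10],[[0,0,0],[0,0,0],10],[[0,0,0],[0,0,0.05],10],[[0,0,0],[0,0,0],10],[[0,0,0],[0,0,0],10],[[0,0,0],[0,0,0],10],[[0,0,0],[0,0,0],10],[[0,0,0],[0,0,0],10]]}}

```text
clock: 56.65
tool_pos: [0.4664, 0.0097, 0.1808]
orientation: [[-0.998, -0.069, 0.0], [-0.069, 0.998, -0.0], [-0.0, -0.0, -1.0]]
ft_force: [-0.2, 0.1, -1.1]
opening: 0.0146
grip_force: 88.6
```

```bash
python3 -c "
from h import *
go(.466,.0095,.157,94);print(env.get_obs()['ft_force'],env.get_obs()['opening'])
sc=get_image('scene');cv2.imwrite('pics/s10.png',sc[:,:,::-1])
cv2.imwrite('pics/v8.png',cv2.resize(sc[135:265,180:315,::-1],None,fx=4.5,fy=4.5,interpolation=3))"
```

```text
yaw now 93.9 turn_z -0.0003 (rows 0.0) after turn: sx 0.004 sy -0.001 sz 0.238  tool [0.4664 0.0097 0.1808] j7 1.43 t 56.6 tilt [ 0.0001 -0.    ]
[-0.16271815  0.11618223 -1.09083293] 0.014558788398415571
```

View pics/v8.png

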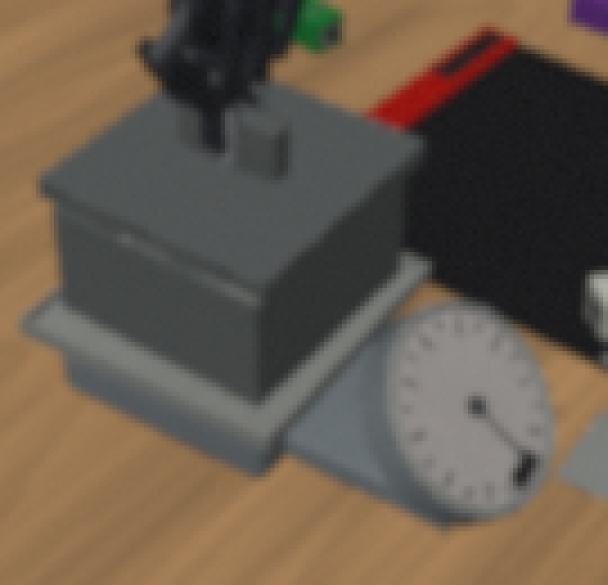

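Emit:
{"api": "apply_moves", "payload": {"moves": [[[0,0,0],[0,0,0.05],10],[[0,0,0],[0,0,0.05],10],[[0,0,0],[0,0,0.02],10],[[0,0,0],[0,0,0.02],10],[[0,0,0],[0,0,0.02],10],[[0,0,0],[0,0,0.02],10],[[0,0,0],[0,0,0.02],10],[[0,0,0],[0,0,0],10]]}}

```text
clock: 57.7
tool_pos: [0.4664, 0.0097, 0.1608]
orientation: [[-0.998, -0.069, 0.0], [-0.069, 0.998, -0.0], [-0.0, -0.0, -1.0]]
ft_force: [0.0, -0.6, 2.9]
opening: 0.0147
grip_force: 89.0
```

Emit:
{"api": "apply_moves", "payload": {"moves": [[[0,0,0],[0,0,0],10],[[0,0,0],[0,0,0],10],[[0,0,0],[0,0,0],10],[[0,0,0],[0,0,0],10],[[0,0,0],[0,0,0],10],[[0,0,0],[0,0,0],10],[[0,0,0],[0,0,0],10],[[0,0,0],[0,0,0],10]]}}

```text
clock: 58.7
tool_pos: [0.4664, 0.0097, 0.1608]
orientation: [[-0.998, -0.069, 0.0], [-0.069, 0.998, 0.0], [-0.0, 0.0, -1.0]]
ft_force: [-0.9, 0.7, 2.6]
opening: 0.0145
grip_force: 89.0
```

Run:
```python
from h import *
o_=env.get_obs();print(o_['ft_torque'],o_['ft_force'])
def off(n,f,c0,yaw,h,z,edges,sat=True):
    I=cv2.imread(f'pics/{f}.png').astype(np.float32);I=I.max(2)-I.min(2) if sat else I.mean(2);I=cv2.GaussianBlur(I,(0,0),.5)
    a=np.radians(yaw);R=np.array([[np.cos(a),-np.sin(a)],[np.sin(a),np.cos(a)]])
    for nm,A,B in(('+x',(h,-h),(h,h)),('-x',(-h,h),(-h,-h)),('+y',(h,h),(-h,h)),('-y',(-h,-h),(h,-h))):
        if nm not in edges: continue
        P0,P1=c0+R@A,c0+R@B;d=(P1-P0)/np.linalg.norm(P1-P0);nn=np.array([-d[1],d[0]]);o=np.arange(-.012,.012,.00025)
        r=[]
        for k in edges[nm]:
            p=0
            for kk in np.linspace(k-.06,k+.06,7):
                q=P0+(P1-P0)*kk+o[:,None]*nn;px=proj(n,np.c_[q,np.full(len(q),z)]);p=p+map_coordinates(I,[px[:,1],px[:,0]],order=1)
            mid=(p[:6].mean()+p[-6:].mean())/2;i=np.flatnonzero((p[:-1]-mid)*(p[1:]-mid)<=0);r.append(o[i[0]]*1000 if len(i) else None)
        print(f,nm,np.round(r,2))
c=np.array([.466,.0095])
for f in('raw_scene','s5'): off('scene',f,c,4,.074,.137 if f=='raw_scene' else .1316,{'-x':(.15,.3,.5,.7,.85),'+y':(.65,.75,.88)})
off('scene','s10',c,4,.08,.158,{'-x':(.15,.5,.7,.85),'+y':(.65,.75,.88)})
```

```text
[ 0.01057333  0.38855082 -0.01578788] [-0.89540772  0.69640174  2.58404781]
raw_scene -x [-0.5  -0.75 -0.5  -0.25  0.  ]
raw_scene +y [-0.75 -0.75 -0.25]
s5 -x [-2.75 -3.   -3.   -3.   -3.  ]
s5 +y [-2.75 -3.   -2.75]
s10 -x [-9.    0.    0.25  0.25]
s10 +y [-2.25 -4.75 -8.75]
```

Run:
```python
from h import *
c0=np.array([.466,.0095]);a=np.radians(4);R=np.array([[np.cos(a),-np.sin(a)],[np.sin(a),np.cos(a)]])
h=.074
for f,n,z in(('raw_top','top',.137),('t9','top',.1316),('t5','top',.1316)):
    I=cv2.GaussianBlur(cv2.imread(f'pics/{f}.png').astype(np.float32).mean(2),(0,0),.5)
    for nm,A,B in(('+x',(h,-h),(h,h)),('-x',(-h,h),(-h,-h)),('+y',(h,h),(-h,h)),('-y',(-h,-h),(h,-h))):
        P0,P1=c0+R@A,c0+R@B;d=(P1-P0)/np.linalg.norm(P1-P0);nn=np.array([-d[1],d[0]]);o=np.arange(-.012,.012,.001);p=0
        for k in np.linspace(.2,.8,25):
            q=P0+(P1-P0)*k+o[:,None]*nn;px=proj(n,np.c_[q,np.full(len(q),z)]);p=p+map_coordinates(I,[px[:,1],px[:,0]],order=1)/25
        print(f,nm,' '.join(f"{v:.0f}" for v in p))
```

```text
raw_top +x 115 115 115 115 115 115 115 114 113 112 110 108 105 100 95 90 84 77 72 66 62 58 56 54
raw_top -x 123 119 113 106 98 90 82 76 72 71 72 76 80 84 87 90 91 92 93 94 94 94 94 94
raw_top +y 124 125 126 126 126 126 126 125 123 121 118 114 110 106 102 99 97 95 94 94 93 93 93 93
raw_top -y 121 121 121 122 122 122 122 122 122 121 118 114 109 103 97 90 83 77 71 67 65 64 65 68
t9 +x 117 117 117 117 117 117 117 117 117 117 117 116 115 113 110 107 102 97 91 85 79 73 68 64
t9 -x 111 104 96 88 81 77 75 76 81 87 94 102 110 118 126 133 139 144 147 149 150 150 149 146
t9 +y 126 126 127 127 127 126 124 122 119 115 111 107 103 100 98 96 95 95 95 95 95 95 95 95
t9 -y 123 123 123 124 124 125 125 126 126 126 126 124 121 118 113 107 101 94 87 81 75 71 69 68
t5 +x 119 119 119 119 119 119 119 119 119 119 118 118 116 115 112 108 104 99 93 87 80 75 69 65
t5 -x 113 105 97 88 81 77 76 77 81 88 95 103 111 119 127 135 141 146 149 151 152 152 150 148
t5 +y 128 128 129 129 129 128 126 124 121 117 113 109 105 102 99 97 96 96 96 96 96 96 96 96
t5 -y 125 125 125 125 126 126 127 128 128 128 128 126 123 119 115 109 102 95 88 82 76 72 70 69
```

The torque and both views agree that the box shifted about (-3, +2) mm when it was bumped earlier. I'll lift, correct and lower again.

Emit:
{"api": "apply_moves", "payload": {"moves": [[[0,0,0],[0,0,-0.06],10],[[0,0,0],[0,0,-0.05],10],[[0,0,0],[0.033,0.022,0],10],[[0,0,0],[0,0,0],10],[[0,0,0],[0,0,0.03],10],[[0,0,0],[0,0,0.02],10],[[0,0,0],[0,0,0.02],10],[[0,0,0],[0,0,0.02],10]]}}

```text
clock: 59.7
tool_pos: [0.4629, 0.0116, 0.1626]
orientation: [[-0.998, -0.069, -0.0], [-0.069, 0.998, 0.0], [0.0, 0.0, -1.0]]
ft_force: [0.7, -0.1, -1.1]
opening: 0.0143
grip_force: 88.9
```

Emit:
{"api": "apply_moves", "payload": {"moves": [[[0,0,0],[0,0,0.02],10],[[0,0,0],[0,0,0],10],[[0,0,0],[0,0,0],10],[[0,0,0],[0,0,0],10],[[0,0,0],[0,0,0],10],[[0,0,0],[0,0,0],10],[[0,0,0],[0,0,0],10],[[0,0,0],[0,0,0],10]]}}

```text
clock: 60.7
tool_pos: [0.4629, 0.0116, 0.1608]
orientation: [[-0.998, -0.069, -0.0], [-0.069, 0.998, -0.0], [0.0, -0.0, -1.0]]
ft_force: [-0.0, -0.4, -0.5]
opening: 0.0146
grip_force: 88.8
```

```bash
python3 -c "
from h import *
o=env.get_obs();print(o['ft_torque'],o['ft_force'],o['tool_pos'])"
```

```text
[ 0.03143404  0.00394257 -0.02809735] [-0.04797847 -0.41468248 -0.5004779 ] [0.46290635 0.01160593 0.16079898]
```

Emit:
{"api": "apply_moves", "payload": {"moves": [[[0,0,0],[0,0,0.02],10],[[0,0,0],[0,0,0.02],10],[[0,0,0],[0,0,0.02],10],[[0,0,0],[0,0,0.02],10],[[0,0,0],[0,0,0],10],[[0,0,0],[0,0,0],10],[[0,0,0],[0,0,0],10],[[0,0,0],[0,0,0],10]]}}

```text
clock: 61.7
tool_pos: [0.4629, 0.0116, 0.1528]
orientation: [[-0.998, -0.069, 0.0], [-0.069, 0.998, 0.0], [-0.0, 0.0, -1.0]]
ft_force: [-0.1, -1.0, 1.2]
opening: 0.0146
grip_force: 88.9
```

```bash
python3 -c "
from h import *
o=env.get_obs();print(o['ft_torque'],o['ft_force'],o['tool_pos'])"
```

```text
[0.02164198 0.07899659 0.05575576] [-0.05510788 -1.0385791   1.15690056] [0.46294287 0.01164211 0.15283628]
```

Emit:
{"api": "apply_moves", "payload": {"moves": [[[0,0,0],[0,0,-0.02],10],[[0,0,0],[0,0,0],10],[[0,0,0],[0,0,0],30],[[0,0,0],[0,0,0],30],[[0,0,0],[0,0,0],30],[[0,0,0],[0,0,-0.2],40],[[0,0,0],[0,0,-0.4],40],[[0,0,0],[0,0,-0.4],40]]}}

```text
clock: 62.7
tool_pos: [0.4627, 0.0116, 0.2558]
orientation: [[-0.998, -0.069, -0.001], [-0.069, 0.998, 0.0], [0.001, 0.0, -1.0]]
ft_force: [1.9, -0.3, -0.2]
opening: 0.0396
grip_force: 0.0
```

Emit:
{"api": "apply_moves", "payload": {"moves": [[[0,0,0],[0,0.3,-0.2],40],[[0,0,0],[0,0.5,0],40],[[0,0,0],[0,0.5,0],40],[[0,0,0],[0,0.5,0],40],[[0,0,0],[0,0.5,0],40],[[0,0,0],[0,0.3,0],40],[[0,0,0],[0,0,0],40],[[0,0,0],[0,0,0],40]]}}

```text
clock: 63.7
tool_pos: [0.4452, 0.2701, 0.2745]
orientation: [[-0.998, -0.068, -0.0], [-0.068, 0.998, -0.001], [0.0, -0.001, -1.0]]
ft_force: [0.3, -1.1, -0.6]
opening: 0.04
grip_force: 0.0
```

```bash
python3 -c "
from h import *
im=get_image('top');sc=get_image('scene');print(env.get_obs()['clock'])
a=cv2.resize(sc[140:345,60:315,::-1],(760,611),interpolation=3)[:600]
cv2.imwrite('pics/v9.png',a)
for b in blocks(im): print(np.r_[b[0],b[1],b[2]].round(3))
# lid top plane heights: canister lid centre & square lid outline
for I,n,box,z in((im,'top',(392,455,185,250),.08),(sc,'scene',(60,140,255,345),.08)):
    I=I.astype(int);g=I.max(2)-I.min(2)<28;r=np.zeros_like(g);r[box[2]:box[3],box[0]:box[1]]=1
    c=max(blobs(g&r,200),key=len);print(n,[np.round(v,4) for v in rect(ray(n,c,z))])"
```

```text
63.8
[6.5000e-01 2.0200e-01 6.6000e-02 3.2000e-02 5.5834e+01]
top [array([ 0.4702, -0.3895]), array([0.1401, 0.1183]), np.float64(-89.631)]
scene [array([ 0.4934, -0.405 ]), array([0.1659, 0.1213]), np.float64(-12.886)]
```

View pics/v9.png

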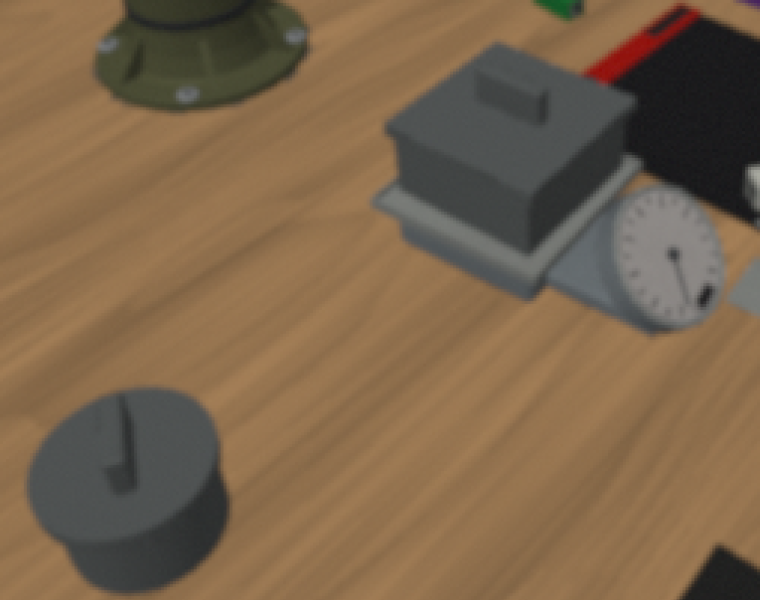

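The last view shows both lids seated level on their containers. The needle is past the band only by the weight of the lid, and the spare block is still on the plate. I'll hand it in.

```bash
python3 -c "
from bench import env
print(env.close_job())"
```

```text
the job is handed in; nothing more can be done
None
```

Job handed in, verdict not shown: five blocks in the box read about 470 g lid-off (band 450–530), both lids are seated and the sixth block is still on the plate; one risk is that placing the first block pressed up to 47 N on the wrist and shifted the box about 3 mm, and if the gripper body took that, it is over the 40 N limit.

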